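# Change over the pumps on the run-in rig

### The arm

A 6-joint arm with a two-finger parallel gripper is mounted at the origin on a cart in front of the work surface, level with it; the furniture and walls round the work are solid. World frame = base frame: x ahead of the robot, y to its left, z up, the work surface at z = 0. Lengths are in mm, angles in rad, forces in N, time in s.
With the tool pointing down it reaches from about 275 to 1000 mm from the base axis. Payload 8.4 kg.
Tool frame: the origin (TCP) lies on the centre line of the jaws, within the pads' length; the fingertips stand r.tip_reach ahead of it and the grasp point (between the pads) lies 11 mm behind it (r.tip_reach is the distance from the TCP to the fingertips, in mm); z points along the fingers, y is the line along which they close (so a half turn about z gives the same grasp; the last joint's range is limited). The gripper opens to 85 mm and grips with 20 to 120 N. Pads are 22 mm wide; open, the fingers measure 114 mm over their backs; the gripper's body (76 mm by 85 mm) begins 54 mm behind the grasp point. The pads swing forward as they close: fully open they stand 13 mm farther back than shut.
Start: joints at [1.209, 0.353, 1.633, -0, 1.155, -0.002], TCP at [220.053, 584.982, 201.081] pointing down, gripper open.
Joint ranges: [-2.63, 2.63], [-0.92, 2.1], [0.06, 2.66], [-1.3, 4.44], [0, 2.69], [-3.02, 3.02]. Speed limits (rad/s): [2.22, 2.22, 2.79, 3.14, 3.14, 3.14].

### API

Orientations are given as [roll, pitch, yaw] about the fixed x, y, z axes, in that order (R = Rz(yaw) Ry(pitch) Rx(roll)).
In Python, from rig import r gives the robot as it stands.
- The arm moves only by the tool carry_out, never from a script. Its argument "targets" is a list of rows, each an object with "dp": the shift along the tool's x, y, z in mm, a list of three; "yaw": the turn about the tool's z in degrees. A call has 1 to 12 rows; each row is the pose to reach, as a shift and turn from the pose commanded when the call began, along the tool's axes at that moment; what a row does not reach only later rows make up. A row lasts 1/8 s, in which the tool goes at most 62.5 mm and 10.7 degrees, less where a joint would pass 70% of its speed; a pose out of reach is approached as far as the arm can. A call with a gripper value outside its range is refused whole. "fingers" is the opening, from -1 (shut) to 1 (fully open), so that 0 is half open, set as the call begins (left out, the last holds). The fingers move at their own pace and stop on an object; "grip_force" is the grip in N (left out, the last holds). Time passes only in rows, so rows that repeat a pose let the fingers close. It gives the time, the measured TCP pose, the force, the opening and the grip force at its end, in the units of the state.
- r.sense(): the state, without advancing time (a new reading comes with each control period).
- r.grab_frame(name): name is "scene" or "top" or "wrist"; returns the picture (420x560x3 uint8, red, green, blue); there is no depth.
- r.get_calibration(name): a dict with "fx", "fy", "cx", "cy" (pixels), "dist_coeffs" ([k1, k2, p1, p2, k3] as OpenCV has them; the pictures are not rectified), "rvec" (rotation vector, rad) and "tvec" (3), from world to camera coordinates, as OpenCV has them. Camera axes: x right, y down, z forward; pixel columns grow to the right and rows downward; lengths in mm; the calibration is good to about 2 mm. A picture is of the moment at which its call begins: read the wrist's pose just before it. get_calibration takes no time and is no camera call; for the wrist camera it gives the pose at the moment of the call.
- r.sign_off(): hands the job in; it is judged then, once.
The state is a dict: "clock": time; "qpos": joint angles; "qvel": joint speeds; "joint_efforts": joint torques, N m; "eef_pos": TCP position; "tcp_rot": TCP orientation; "contact_force": force on the tool from outside, world axes, zero at the start; "wrist_torque": the same for the moment, N m; "opening": opening from 0.0 (shut) to 1.0 (fully open); "grasp_force": force on a finger pad.
Only numpy, scipy, OpenCV 4.12 (cv2) and the standard library are available. Lean on these libraries where they do the work, as an engineer would, in place of code of your own. Each camera call takes 0.05 s, during which the arm holds its last target. There are 200 camera calls.

### The job

The pump standing on the run-in rig has finished: take it off and stand it on the sloped drain rest, flat on the plate, and set every fresh pump waiting on the bench on a drive of its own on the rig, turned so that its jaws drop between the drive's jaws and it sits fully home. Only when all of them are in place, lift the switch guard all the way up, throw the toggle right over from right to left, and lower the guard until it is fully shut. Leave the other things on the bench where they are.

Things in the scene. Friction and masses are not known exactly. Their poses are not given: they have to be found in the camera images.
- pump_run_mid (a point): finished gear pump, home on one of the rig's drives at the start: 88 mm high, 0.55 kg, squat. Housing: aluminium drum 56 mm across lying along its y axis, 34 mm between flat faces (facing +-y), drum centre 16 mm above this point, outlet stub to +x (46 mm from axis). Grip the flat faces from above, about 12 mm above this point. Point on its upright axis, half-way up, 44 mm above the jaw tips; z up.
- pump_1_mid (a point): fresh pump waiting on the bench (may be absent), same make as pump_run; point on its axis, half-way up (44 mm above the jaw tips); axes as pump_run. Underneath: four steel jaws along its +-x and +-y axes, 14 mm wide, 12 mm high, 20 to 42 mm from the axis; then a round flange 88 mm across, 12 to 22 mm above the jaw tips; then the housing.
- pump_2_mid (a point): fresh pump waiting on the bench (may be absent), same make as pump_run; point on its axis, half-way up (44 mm above the jaw tips); axes as pump_run. Underneath: four steel jaws along its +-x and +-y axes, 14 mm wide, 12 mm high, 20 to 42 mm from the axis; then a round flange 88 mm across, 12 to 22 mm above the jaw tips; then the housing.
- pump_3_mid (a point): fresh pump waiting on the bench (may be absent), same make as pump_run; point on its axis, half-way up (44 mm above the jaw tips); axes as pump_run. Underneath: four steel jaws along its +-x and +-y axes, 14 mm wide, 12 mm high, 20 to 42 mm from the axis; then a round flange 88 mm across, 12 to 22 mm above the jaw tips; then the housing.
- drive_1_seat (a point): drive 1: fixed puck 92 mm across, top 56 mm above bench, with four upright jaws 14 mm wide, 12 high, 18 to 42 mm from its axis. Point: on the axis on the puck's top; z up. Its x and y axes run through the gaps (jaws at 45 degrees): a pump is home with its x parallel to this x or y, either way (play 3 mm or 0.1 rad), mid point 44 mm above this point; jaw on jaw it is 56. Drives 120 mm apart in a row, each at its own angle.
- drive_2_seat (a point): drive 2: fixed puck 92 mm across, top 56 mm above bench, with four upright jaws 14 mm wide, 12 high, 18 to 42 mm from its axis. Point: on the axis on the puck's top; z up. Its x and y axes run through the gaps (jaws at 45 degrees): a pump is home with its x parallel to this x or y, either way (play 3 mm or 0.1 rad), mid point 44 mm above this point; jaw on jaw it is 56. Drives 120 mm apart in a row, each at its own angle.
- drive_3_seat (a point): drive 3: fixed puck 92 mm across, top 56 mm above bench, with four upright jaws 14 mm wide, 12 high, 18 to 42 mm from its axis. Point: on the axis on the puck's top; z up. Its x and y axes run through the gaps (jaws at 45 degrees): a pump is home with its x parallel to this x or y, either way (play 3 mm or 0.1 rad), mid point 44 mm above this point; jaw on jaw it is 56. Drives 120 mm apart in a row, each at its own angle.
- drain_seat (a point): sloped drain rest, left of the rig: fixed steel plate 118 mm along the slope (x, rising to the back) by 108 mm wide (y), tilted 0.26 rad to face the robot's side, with a 14 mm lip on its low edge. Point: middle of the plate's upper face, 50 mm above the bench; z is its normal. A pump standing flat on it has its mid point 44 mm off the plate and z axes parallel; friction holds it.
- hinge_mid (a point): middle of the guard's hinge axis on the switch box: fixed grey box right of the rig, 150 mm deep (x), 100 wide (y), 50 high. The point is 58 mm behind the box's centre, 54 mm above the bench. Frame of the box: x to the back, y along the hinge to the left, z up.
- guard_grip (a point): grip point in the guard's tongue. Guard: grey hood over the toggle, 92 mm long, 66 wide, 50 high. Tongue: sticks out 42 mm from the hood's front, 14 mm thick along the hinge axis, 22 high; pinch it from above across its thickness and it pivots in the jaws as the hood swings. Shut, the point is 118 mm in front of and 32 mm above the hinge. Frame swings with the guard.
- guard (a joint): angle of the guard about its hinge: 0 shut, 1.57 hood standing up, stop at 1.9 (leaning back). Stiff hinge, about 1.5 N at the tongue, stays where it is left.
- toggle_tip (a point): top end of the steel toggle lever under the guard: round bar 10 mm thick, its pivot 50 mm in front of the hinge and 2 mm below it on the box's centre line, tip 41 mm from the pivot.
- toggle (a joint): angle of the toggle: 0 off, leaning 0.45 rad to the right (-y of the box); 0.9 on, leaning as far to the left (+y). Stays where it is left, about 1 N at the tip moves it.
- tape_mid (a point): bystander: yellow tape measure, 37x73x64 mm, standing; point at its centre. Leave alone.
- bolt_mid (a point): bystander: big hexagon bolt, 87 mm long, lying. Leave alone.
Things that resemble listed ones, but are neither listed nor needed, are in the scene too. What is shaped like the part that bears pump_3_mid but green is not meant.

How it is judged:
By the outcome, as a careful person would: the job done as asked, in the order asked, and still so for the second after the job is handed in, with the robot touching nothing.
Of pump_1, pump_2, pump_3 only 2 to 3 are there at a start; the rules pass over those that are not, and their reading is None.
At some moment in a run one of pump_1, pump_2, pump_3 may be knocked a few centimetres aside while the robot is not near it.
It also fails if it takes over 200 s, if anything falls off the work surface, if the arm or the gripper's body presses on something with over 40 N, if the wrist force passes 120 N, or if a joint passes its speed limit or range.

## Working session

There is one attempt and no reset: what is moved stays moved. The work goes in short steps, Python scripts to look and compute and a tool call to move; the robot and the scene stay as the last step left them, time stands still between calls to the robot, and variables do not carry over. Pictures are saved under pics/ and viewed, at most 14 in all, crops included, and the job is handed in when it is done.

Besides the shell and the picture viewer there is one more tool, called after "Request:" by a JSON object that holds its "api" and its "payload". carry_out: Moves the arm, as the interface text tells. Its arguments: {"type":"object","properties":{"targets":{"type":"array","items":{"type":"object","properties":{"dp":{"type":"array","items":{"type":"number"}},"yaw":{"type":"number"}}}},"fingers":{"type":"number"},"grip_force":{"type":"number"}},"required":["targets"]}

```bash
ls; mkdir -p pics
cat > h.py <<'E'
from rig import r
import numpy as np, cv2
def cal(n):
    c=r.get_calibration(n); K=np.array([[c['fx'],0,c['cx']],[0,c['fy'],c['cy']],[0,0,1.]])
    return K,np.array(c['dist_coeffs'],float),np.array(c['rvec'],float),np.array(c['tvec'],float)
def snap(n,f,crop=None,s=1):
    im=r.grab_frame(n); np.save('pics/'+f+'.npy',im); save(im,f,crop,s); return im
def save(im,f,crop=None,s=1):
    if crop: x0,y0,x1,y1=crop; im=im[y0:y1,x0:x1]
    if s!=1: im=cv2.resize(im,None,fx=s,fy=s,interpolation=cv2.INTER_CUBIC)
    cv2.imwrite('pics/'+f+'.png',im[:,:,::-1])
def proj(P,c):
    K,d,rv,t=c; return cv2.projectPoints(np.array(P,float).reshape(-1,1,3),rv,t,K,d)[0].reshape(-1,2)
def px(uv,z,c):
    "pixel -> world at height z"
    K,d,rv,t=c; R=cv2.Rodrigues(rv)[0]
    n=cv2.undistortPoints(np.array(uv,float).reshape(-1,1,2),K,d).reshape(-1,2)
    D=np.c_[n,np.ones(len(n))]@R; o=-R.T@t
    return o+D*((z-o[2])/D[:,2])[:,None]
E
python3 - <<'E'
from h import *
a=snap('top','top0');b=snap('scene','sc0')
save(a,'top0',None,1.42);save(b,'sc0',None,1.42)
for n in('top','scene','wrist'):
    K,d,rv,t=cal(n);print(n,K[0,0],-cv2.Rodrigues(rv)[0].T@t)
print(r.sense(),r.tip_reach)
E
```

```text
pics
top 396.81221061967494 [ 401.97991654   87.80285628 1262.08776052]
scene 400.3617814885414 [  13.3480656  -829.87010447  643.54103031]
wrist 325.90702374088374 [140.82007976 614.9440773  373.20491996]
{'clock': 0.1, 'qpos': array([ 1.20861999e+00,  3.53547910e-01,  1.63405231e+00, -1.57641157e-05,
        1.15517674e+00, -2.40782870e-03]), 'qvel': array([ 9.31269522e-04, -5.74972673e-05, -2.15831318e-03,  8.22529581e-04,
        1.83684403e-04, -6.84745388e-04]), 'joint_efforts': array([-1.24986160e-03, -6.06352329e+01, -3.42820108e+01, -1.01077744e-04,
        3.86499378e-03,  1.54587532e-06]), 'eef_pos': array([219.88656335, 584.56312277, 200.45930433]), 'tcp_rot': array([-3.14040832e+00,  1.15628765e-05,  2.78183053e+00]), 'contact_force': array([0.19651836, 0.19810698, 0.21476602]), 'wrist_torque': array([-0.00198153,  0.03264081, -0.01777768]), 'grasp_force': 0.0, 'opening': 0.9992415506441993} 8.0
```

View pics/top0.png

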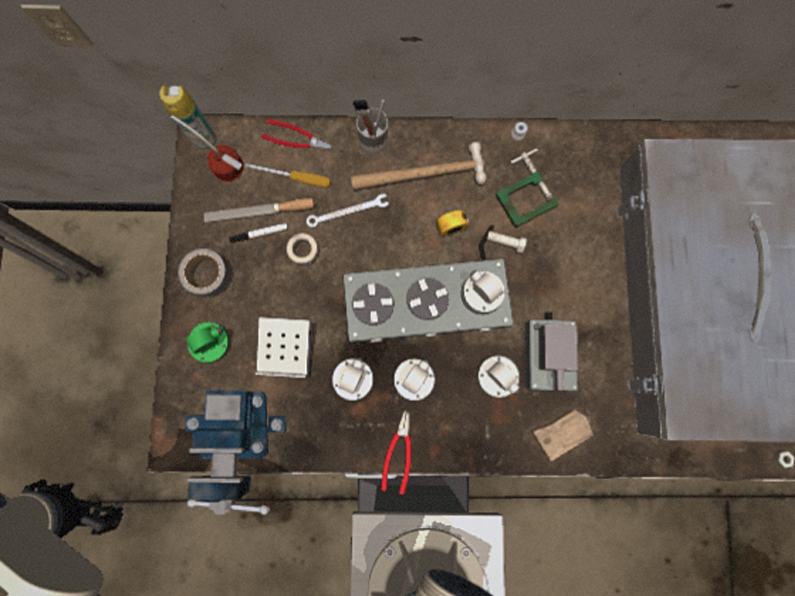

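View pics/sc0.png

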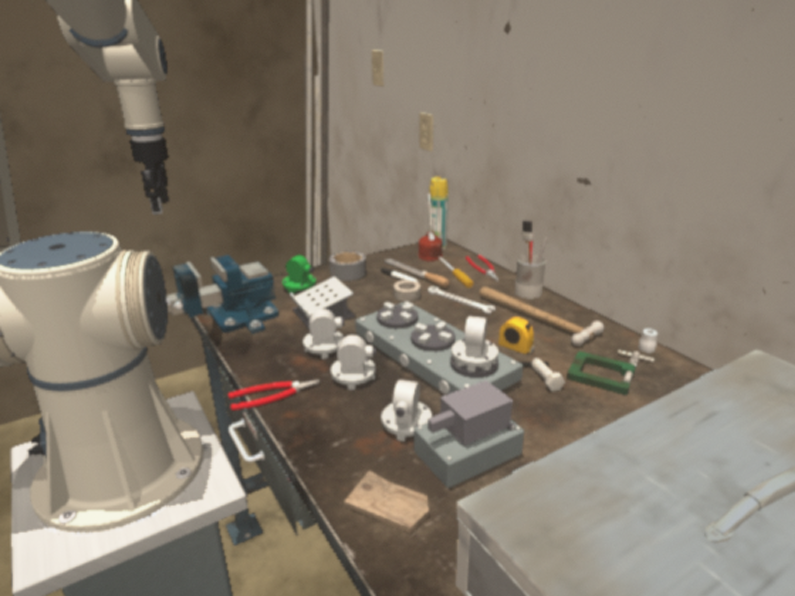

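The top view shows the finished pump on the right drive at (486,290), and two free drives at (374,302) and (429,297). Three fresh pumps stand at (352,379), (414,379) and (498,376). The drain rest is at (284,347) and the switch box at (553,353). The only look-alike is the green pump at (207,341), which isn't wanted. One close crop next.

Run:
```python
from h import *
a=np.load('pics/top0.npy')
save(a,'crop0',(175,180,415,290),3.3)
```

```text
(no output)
```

View pics/crop0.png

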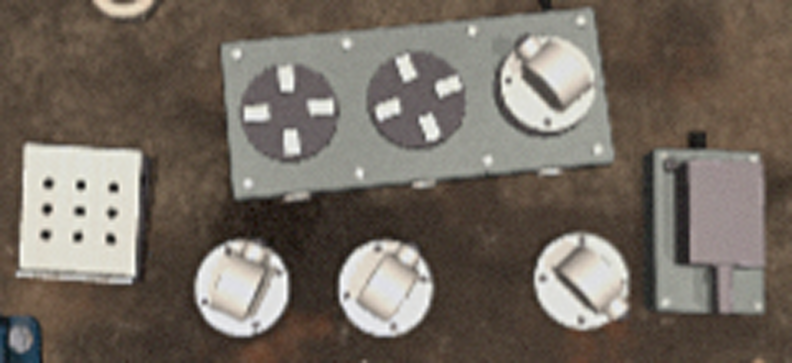

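The crop shows the drives' jaws, the three flanges with their stubs, the run pump's stub pointing to the upper left, and the guard tongue pointing to the front. Computing positions.

Run:
```python
from h import *
c=cal('top'); np.set_printoptions(suppress=True,precision=1)
f=lambda q,z:px(np.array(q,float)/3.3+[175-.35,180-.35],z,c)
for n,q in dict(A=[(287,78),(321,107),(292,142),(257,113)],B=[(405,68),(449,86),(429,127),(387,110)]).items():
    P=f(q,68);m=P.mean(0);d=P[:,:2]-m[:2]
    ang=np.angle(np.exp(4j*np.arctan2(d[:,1],d[:,0])).mean())/4
    print(n,m,np.linalg.norm(d,axis=1),'jaw ang mod90',np.degrees(ang),'gap',np.degrees(ang)+45)
print('puck',f([(290,112),(416,100)],56))
for n,ce,z,st in(('run',(546,84),78,(527,46)),('p1',(243,288),22,(256,246)),('p2',(386,288),22,(408,252)),('p3',(581,281),22,(617,307))):
    C=f([ce],z)[0];S=f([st],z+38)[0];d=S-C;print(n,C,'stub',np.hypot(*d[:2]),np.degrees(np.arctan2(d[1],d[0])))
print('drain corners',f([(27,145),(143,151),(137,277),(20,270)],50), f([(80,211)],50))
print('box top',f([(655,151),(763,153),(763,312),(655,312)],50))
print('guard',f([(690,160),(763,162),(763,264),(690,264),(722,310)],90),f([(725,268),(725,310)],97))
print('rig',f([(222,45),(594,10),(612,160),(236,197)],40))
```

```text
A [589.3 121.6  68. ] [30.  29.4 29.9 29.9] jaw ang mod90 5.806878751958016 gap 50.80687875195802
B [602.3   3.2  68. ] [30.1 31.3 29.2 30.6] jaw ang mod90 22.02539688190075 gap 67.02539688190075
puck [[589.2 121.2  56. ]
 [602.1   3.8  56. ]]
run [ 614.9 -114.1   78. ] stub 35.72161027887164 39.76968338443992
p1 [427.7 163.   22. ] stub 39.361177723925955 -19.603995574340377
p2 [429.3  29.4  22. ] stub 36.550774723252516 -29.69783381372011
p3 [ 438.2 -153.    22. ] stub 34.26898329261912 -134.15446775010082
drain corners [[556.  365.3  50. ]
 [551.7 257.4  50. ]
 [435.9 258.4  50. ]
 [441.  365.3  50. ]] [[495.3 313.2  50. ]]
box top [[ 557.9 -219.2   50. ]
 [ 557.4 -319.6   50. ]
 [ 411.8 -312.4   50. ]
 [ 410.4 -214.2   50. ]]
guard [[ 545.  -240.3   90. ]
 [ 544.1 -305.7   90. ]
 [ 453.3 -301.3   90. ]
 [ 452.4 -236.7   90. ]
 [ 412.7 -263.2   90. ]] [[ 449.  -265.4   97. ]
 [ 412.7 -263.8   97. ]]
rig [[ 655.4  187.5   40. ]
 [ 694.4 -167.9   40. ]
 [ 550.2 -181.2   40. ]
 [ 510.9  170.5   40. ]]
```

```bash
cat >> h.py <<'E'
def go(x,y,z,yaw):
    "print dp, yaw for target TCP (mm) and tool yaw (deg, tool y dir = yaw-90)"
    s=r.sense(); p=s['eef_pos']; a=s['tcp_rot'][2]; W=np.array([x,y,z])-p
    dp=[W[0]*np.cos(a)+W[1]*np.sin(a), W[0]*np.sin(a)-W[1]*np.cos(a), -W[2]]
    dy=-((yaw-np.degrees(a)+180)%360-180)
    print('dp',np.round(dp,1),'yaw',round(dy,1),'q6',round(np.degrees(s['qpos'][5])),'clock',s['clock'],
          'rows>=',int(np.ceil(max(np.linalg.norm(dp)/62.5,abs(dy)/10.7))))
E
python3 -c "
from h import *
go(600,-60,260,39.8)"
```

```text
dp [-582.7 -469.5  -59.5] yaw 119.6 q6 0 clock 0.1 rows>= 13
```

Request:
{"api": "carry_out", "payload": {"targets": [{"dp": [0, 0, -59], "yaw": 0}, {"dp": [-583, -470, -59], "yaw": 120}, {"dp": [-583, -470, -59], "yaw": 120}, {"dp": [-583, -470, -59], "yaw": 120}, {"dp": [-583, -470, -59], "yaw": 120}, {"dp": [-583, -470, -59], "yaw": 120}, {"dp": [-583, -470, -59], "yaw": 120}, {"dp": [-583, -470, -59], "yaw": 120}, {"dp": [-583, -470, -59], "yaw": 120}, {"dp": [-583, -470, -59], "yaw": 120}, {"dp": [-583, -470, -59], "yaw": 120}, {"dp": [-583, -470, -59], "yaw": 120}]}}

```text
clock: 1.6
eef_pos: [569.7, -9.3, 259.9]
tcp_rot: [-3.141, 0.0, 0.713]
contact_force: [1.1, 1.8, -0.1]
opening: 1.003
grasp_force: 0.0
```

Request:
{"api": "carry_out", "payload": {"targets": [{"dp": [0, 0, 0], "yaw": 0}, {"dp": [0, 0, 0], "yaw": 0}]}}

```text
clock: 1.85
eef_pos: [568.6, -7.4, 259.5]
tcp_rot: [-3.14, 0.001, 0.719]
contact_force: [-0.2, 1.0, -0.1]
opening: 0.997
grasp_force: 0.0
```

Run:
```python
from h import *
snap('wrist','w1',None,1.42)
print(cal('wrist')); s=r.sense();print(s['eef_pos'],np.degrees(s['tcp_rot']),np.degrees(s['qpos']))
K,d,rv,t=cal('wrist');print(cv2.Rodrigues(rv)[0],-cv2.Rodrigues(rv)[0].T@t)
```

```text
(array([[325.90702374,   0.        , 278.73745516],
       [  0.        , 325.90702374, 212.97703759],
       [  0.        ,   0.        ,   1.        ]]), array([-0.04037923,  0.        ,  0.        ,  0.        ,  0.        ]), array([-2.5780222 ,  1.1656287 ,  0.19843313]), array([-380.29489418,  336.75525558,  575.77634307]))
[568.42634429  -6.73791974 259.69952964] [-1.79941746e+02  3.13017576e-02  4.12729945e+01] [-8.44891487e-01  1.22652930e+01  9.67720742e+01  2.34947614e-02
  7.10249214e+01  4.78744784e+01]
[[ 6.60446352e-01 -7.50872915e-01 -6.94551751e-04]
 [-7.08806944e-01 -6.23751051e-01  3.29434883e-01]
 [-2.47796958e-01 -2.17081764e-01 -9.44178042e-01]] [632.5344656   49.48885291 432.43231749]
```

View pics/w1.png

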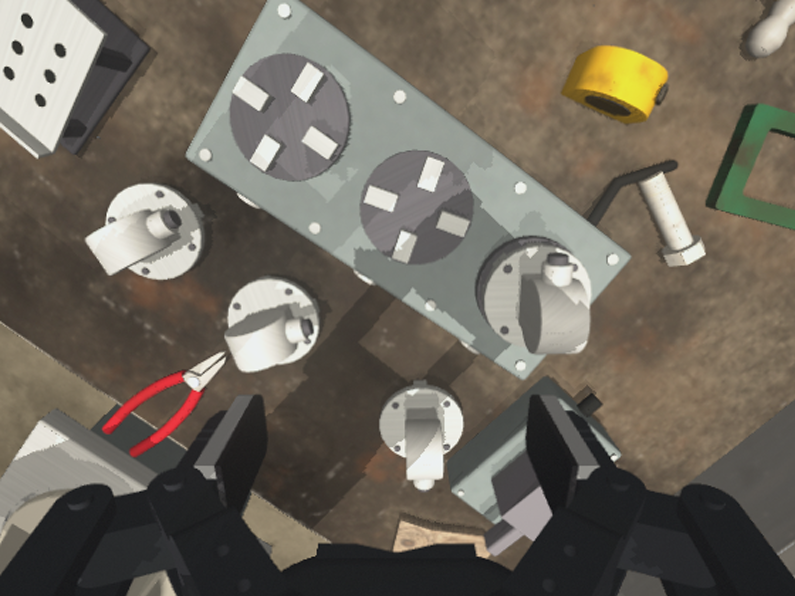

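The wrist view shows the run pump at (537,296) with its stub end at (559,262). Fresh pumps are at (422,424), (274,324) and (155,231), and the free drives' jaws are clear. I'll cross-check these against the top view.

Run:
```python
from h import *
c=cal('wrist'); np.set_printoptions(suppress=True,precision=1)
f=lambda q,z:px(np.array(q,float)/1.42,z,c)
for n,q in dict(A=[(307,82),(320,142),(265,154),(252,93)],B=[(430,174),(455,222),(404,245),(380,197)]).items():
    P=f(q,68);m=P.mean(0);d=P[:,:2]-m[:2]
    ang=np.angle(np.exp(4j*np.arctan2(d[:,1],d[:,0])).mean())/4
    print(n,m,np.linalg.norm(d,axis=1),'gap',np.degrees(ang)+45)
for n,ce,z,st in(('run',(537,296),78,(559,262)),('p1',(155,231),22,(167,222)),('p2',(274,324),22,(305,328)),('p3',(422,424),22,(424,486))):
    C=f([ce],z)[0];S=f([st],z+38)[0];d=S-C;print(n,C,'stub',np.hypot(*d[:2]),np.degrees(np.arctan2(d[1],d[0])))
# overlay models: flange circle + stub axis
im=cv2.resize(np.load('pics/w1.npy'),None,fx=1.42,fy=1.42)
def dr(P,col):
    cv2.polylines(im,[np.round(proj(P,c)*1.42*16).astype(int)],False,col,1,cv2.LINE_AA,4)
t=np.linspace(0,2*np.pi,60)
for (x,y,z,a) in((615.2,-114.6,56,40),(427.7,163,0,-20),(429.3,29.4,0,-30),(438.2,-153,0,-134)):
    dr(np.c_[x+44*np.cos(t),y+44*np.sin(t),0*t+z+22],(255,0,0))
    a=np.radians(a);u=np.array([np.cos(a),np.sin(a),0]);v=np.array([-u[1],u[0],0]);o=np.array([x,y,z+60])
    for s in(-17,17): dr(o+s*v+28*np.outer(np.cos(t),u)+28*np.outer(np.sin(t),[0,0,1]),(0,0,255))
    dr([o,o+46*u],(0,160,0))
for x,y,a in((589.3,121.4,50.8),(602.2,3.5,67)):
    for k in range(4):
        b=np.radians(a+45+90*k);u=np.array([np.cos(b),np.sin(b),0]);v=np.array([-u[1],u[0],0])
        dr(np.array([x,y,68])+[18*u+7*v,42*u+7*v,42*u-7*v,18*u-7*v,18*u+7*v],(255,0,0))
cv2.imwrite('pics/w1o.png',im[:,:,::-1])
```

```text
A [591.4 121.7  68. ] [29.9 29.6 30.8 29.4] gap 51.10072386301734
B [605.4   3.6  68. ] [28.8 31.3 29.6 30.7] gap 67.48539040866497
run [ 619.2 -114.2   78. ] stub 37.99569193336759 39.97181504209165
p1 [432.6 163.3  22. ] stub 34.41197134418535 -24.21782894500202
p2 [431.3  28.3  22. ] stub 39.37008277540985 -31.57619171596635
p3 [ 442.5 -153.5   22. ] stub 46.984906004505284 -137.49827354332933
```

View pics/w1o.png

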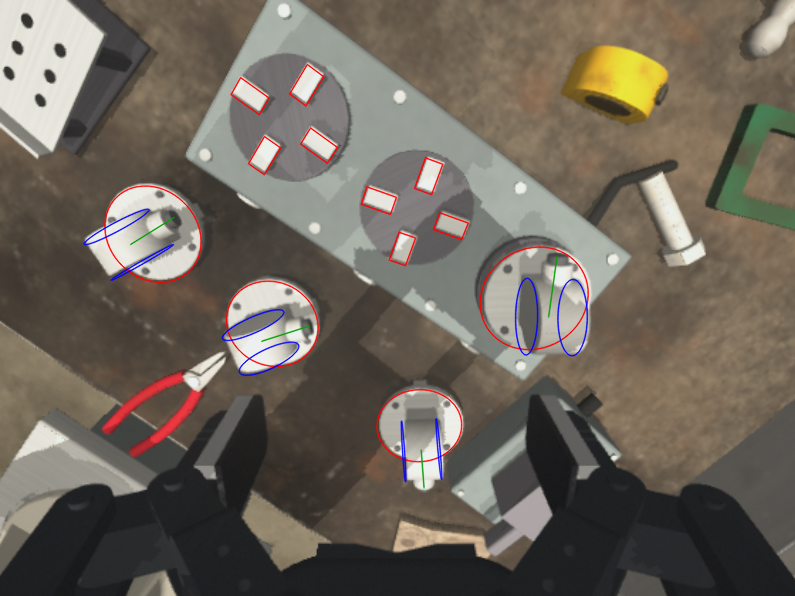

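```bash
python3 -c "
from h import *
go(617,-114.4,165,40);go(617,-114.4,101,40)"
```

```text
dp [-34.5 113.   94.7] yaw 1.3 q6 48 clock 1.9 rows>= 3
dp [-34.5 113.  158.7] yaw 1.3 q6 48 clock 1.9 rows>= 4
```

Request:
{"api": "carry_out", "payload": {"targets": [{"dp": [-17, 56, 30], "yaw": 1}, {"dp": [-34.5, 113, 60], "yaw": 1.3}, {"dp": [-34.5, 113, 94.7], "yaw": 1.3}, {"dp": [-34.5, 113, 94.7], "yaw": 1.3}, {"dp": [-34.5, 113, 110], "yaw": 1.3}, {"dp": [-34.5, 113, 125], "yaw": 1.3}, {"dp": [-34.5, 113, 142], "yaw": 1.3}, {"dp": [-34.5, 113, 158.7], "yaw": 1.3}, {"dp": [-34.5, 113, 158.7], "yaw": 1.3}]}}

```text
clock: 3.02
eef_pos: [616.4, -114.8, 99.6]
tcp_rot: [-3.139, 0.002, 0.697]
contact_force: [-0.3, 0.1, 0.4]
opening: 1.0
grasp_force: 0.0
```

Request:
{"api": "carry_out", "payload": {"targets": [{"dp": [0, 0, 0], "yaw": 0}, {"dp": [0, 0, 0], "yaw": 0}, {"dp": [0, 0, 0], "yaw": 0}, {"dp": [0, 0, 0], "yaw": 0}, {"dp": [0, 0, 0], "yaw": 0}, {"dp": [0, 0, 0], "yaw": 0}, {"dp": [0, 0, 0], "yaw": 0}, {"dp": [0, 0, 0], "yaw": 0}], "fingers": -1, "grip_force": 50}}

```text
clock: 4.03
eef_pos: [618.2, -115.4, 102.2]
tcp_rot: [3.14, -0.001, 0.697]
contact_force: [-0.2, -1.0, 7.0]
opening: 0.386
grasp_force: 49.2
```

Request:
{"api": "carry_out", "payload": {"targets": [{"dp": [0, 0, -6], "yaw": 0}, {"dp": [0, 0, -12], "yaw": 0}, {"dp": [0, 0, -20], "yaw": 0}, {"dp": [0, 0, -35], "yaw": 0}, {"dp": [0, 0, -60], "yaw": 0}, {"dp": [0, 0, -100], "yaw": 0}, {"dp": [0, 0, -130], "yaw": 0}, {"dp": [0, 0, -130], "yaw": 0}, {"dp": [0, 0, -130], "yaw": 0}]}}

```text
clock: 5.15
eef_pos: [616.8, -114.9, 230.3]
tcp_rot: [-3.14, 0.001, 0.697]
contact_force: [-1.0, -0.5, -7.7]
opening: 0.381
grasp_force: 50.4
```

Run:
```python
from h import *
a=snap('top','t2',(175,150,415,290),3.3);s=r.sense();print(s['eef_pos'],np.degrees(s['tcp_rot']))
```

```text
[ 616.49250798 -114.8420906   229.77971253] [-1.79886295e+02  9.51315603e-02  3.99160721e+01]
```

View pics/t2.png

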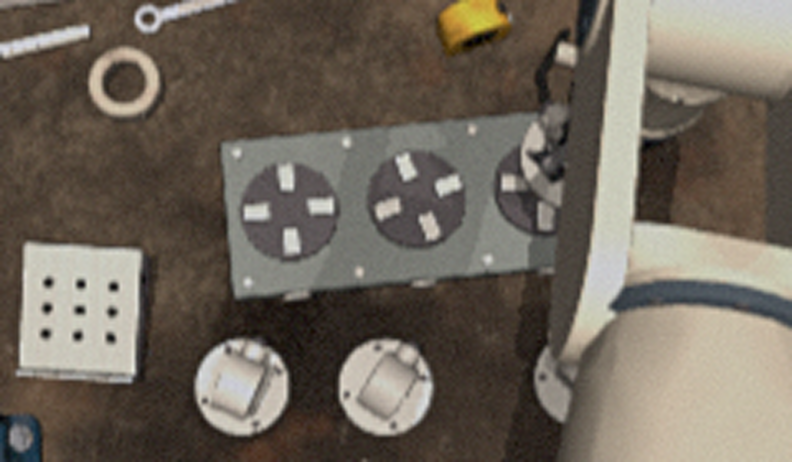

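The arm hides the rig here, but the top view shows the third drive's jaws uncovered and the fresh pumps unmoved. Next I'll work out the drain pose from its hole grid.

Run:
```python
from h import *
np.set_printoptions(suppress=True,precision=1)
c=cal('top')
q=np.array([(48,184),(80,185),(113,187),(46,209),(79,211),(112,212),(45,234),(77,237),(110,239)])/3.3+[174.65,179.65]
P=px(q,50,c)
for _ in range(4):
    z=50+(P[:,0]-P[:,0].mean())*np.tan(.26); P=np.array([px([a],b,c)[0] for a,b in zip(q,z)])
print(P.mean(0)); L=P.reshape(3,3,3); d=L[:,0]-L[:,2];print('y dir',np.degrees(np.arctan2(-d[:,0],d[:,1]))); d=L[0]-L[2];print('x dir',np.degrees(np.arctan2(d[:,1],d[:,0])))
x,y=P.mean(0)[:2]+[1.5,0]
go(x,y,230,0);go(x-1.4,y,112,0)
```

```text
[495.4 314.2  50. ]
y dir [-1.9 -1.9 -3.6]
x dir [-3.7 -3.4 -3.3]
dp [ 183.6 -405.8   -0.2] yaw 39.9 q6 39 clock 5.2 rows>= 8
dp [ 182.5 -406.7  117.8] yaw 39.9 q6 39 clock 5.2 rows>= 8
```

Request:
{"api": "carry_out", "payload": {"targets": [{"dp": [18, -40, 0], "yaw": 4}, {"dp": [37, -81, 0], "yaw": 9}, {"dp": [55, -122, 0], "yaw": 13}, {"dp": [74, -163, 0], "yaw": 17}, {"dp": [92, -204, 0], "yaw": 21}, {"dp": [110, -244, 0], "yaw": 26}, {"dp": [129, -285, 0], "yaw": 30}, {"dp": [147, -325, 0], "yaw": 34}, {"dp": [165, -366, 0], "yaw": 39}, {"dp": [183, -406, 0], "yaw": 43}, {"dp": [183, -406, 0], "yaw": 43}, {"dp": [183, -406, 0], "yaw": 43}]}}

```text
clock: 6.7
eef_pos: [496.8, 313.2, 230.0]
tcp_rot: [3.14, 0.002, -0.053]
contact_force: [-0.3, -0.6, -7.1]
opening: 0.381
grasp_force: 51.8
```

Request:
{"api": "carry_out", "payload": {"targets": [{"dp": [0, 0, 0], "yaw": 0}, {"dp": [0, 0, 0], "yaw": 0}]}}

```text
clock: 6.95
eef_pos: [497.7, 312.9, 231.2]
tcp_rot: [3.141, 0.0, -0.055]
contact_force: [0.0, -1.0, -6.6]
opening: 0.379
grasp_force: 51.8
```

Run:
```python
from h import *
snap('wrist','w2',None,1.42);go(495.5,314.2,112,-3)
# project expected plate outline for check
c=cal('wrist');im=cv2.imread('pics/w2.png')
a=np.radians(-3);X=np.array([np.cos(a)*np.cos(.26),np.sin(a)*np.cos(.26),np.sin(.26)]);Y=np.array([-np.sin(a),np.cos(a),0])
P=np.array([497,314.2,50])+[s*59*X+t*54*Y for s,t in((1,1),(1,-1),(-1,-1),(-1,1),(1,1))]
cv2.polylines(im,[np.round(proj(P,c)*1.42).astype(int)],False,(0,0,255),1)
cv2.imwrite('pics/w2.png',im)
```

```text
dp [ -2.3  -1.1 119.3] yaw -0.1 q6 125 clock 7.0 rows>= 2
```

View pics/w2.png

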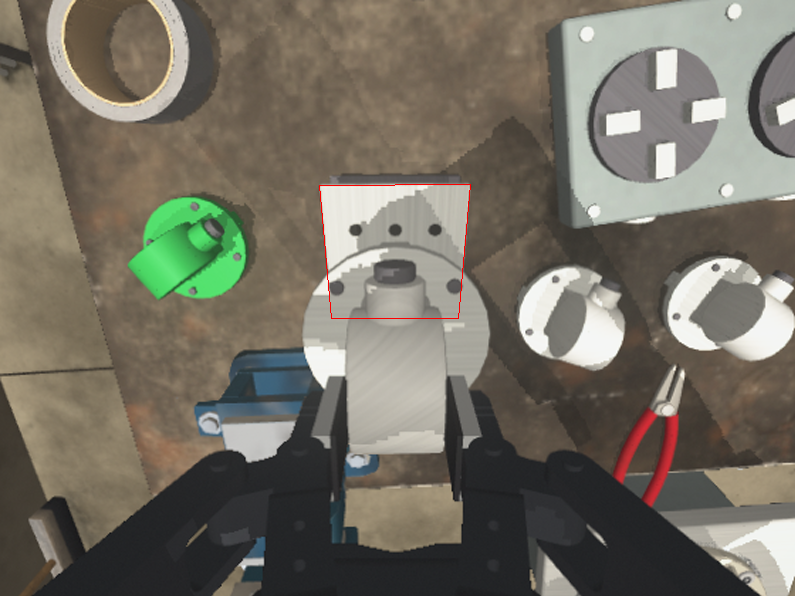

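The overlay matches the plate's edges, and the pump is held squarely, stub to the back. Lowering.

Request:
{"api": "carry_out", "payload": {"targets": [{"dp": [-2, -1, 30], "yaw": 0}, {"dp": [-2, -1, 60], "yaw": 0}, {"dp": [-2, -1, 85], "yaw": 0}, {"dp": [-2, -1, 105], "yaw": 0}, {"dp": [-2, -1, 115], "yaw": 0}, {"dp": [-2, -1, 119], "yaw": 0}, {"dp": [-2, -1, 119], "yaw": 0}]}}

```text
clock: 7.88
eef_pos: [495.9, 315.0, 112.8]
tcp_rot: [-3.141, -0.001, -0.054]
contact_force: [1.0, -0.6, -6.8]
opening: 0.381
grasp_force: 51.8
```

Request:
{"api": "carry_out", "payload": {"targets": [{"dp": [0, 0, 3], "yaw": 0}, {"dp": [0, 0, 5], "yaw": 0}, {"dp": [-1, 0, 7], "yaw": 0}, {"dp": [-3, 0, 9], "yaw": 0}, {"dp": [-5, 0, 11], "yaw": 0}, {"dp": [-7, 0, 13], "yaw": 0}], "grip_force": 22}}

```text
clock: 8.62
eef_pos: [489.1, 316.7, 102.1]
tcp_rot: [-3.139, -0.002, -0.054]
contact_force: [-8.2, 2.1, 18.9]
opening: 0.381
grasp_force: 55.8
```

Request:
{"api": "carry_out", "payload": {"targets": [{"dp": [0, 0, 0], "yaw": 0}, {"dp": [0, 0, 0], "yaw": 0}], "fingers": -1, "grip_force": 20}}

```text
clock: 8.88
eef_pos: [489.1, 316.7, 102.1]
tcp_rot: [-3.139, -0.002, -0.054]
contact_force: [-9.4, 0.3, 18.0]
opening: 0.382
grasp_force: 55.7
```

Request:
{"api": "carry_out", "payload": {"targets": [{"dp": [0, 0, 0], "yaw": 0}, {"dp": [0, 0, 0], "yaw": 0}], "fingers": -0.22, "grip_force": 20}}

```text
clock: 9.12
eef_pos: [488.3, 316.3, 101.3]
tcp_rot: [-3.14, -0.0, -0.054]
contact_force: [-8.4, 1.1, 11.2]
opening: 0.389
grasp_force: 22.5
```

Now the grip is light (22 N). I'll follow the arc so the pump pivots flat.

Request:
{"api": "carry_out", "payload": {"targets": [{"dp": [-1, 0, 2], "yaw": 0}, {"dp": [-2, 0, 3], "yaw": 0}, {"dp": [-4, 0, 5], "yaw": 0}, {"dp": [-5, 0, 6], "yaw": 0}, {"dp": [-5, 0, 6], "yaw": 0}]}}

```text
clock: 9.75
eef_pos: [482.8, 316.3, 94.8]
tcp_rot: [-3.14, 0.001, -0.054]
contact_force: [-9.6, 0.7, 9.6]
opening: 0.391
grasp_force: 23.7
```

Run:
```python
from h import *
snap('scene','s3',(180,170,320,270),5.6);print(r.sense()['eef_pos'])
```

```text
[482.79428136 316.31450343  94.82576426]
```

View pics/s3.png

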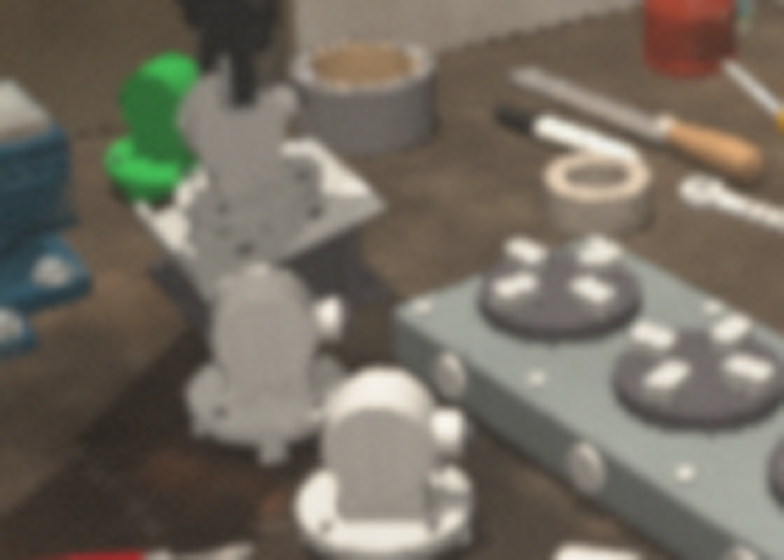

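The pump has leaned back with the plate and the stub points up-slope. A last 2 mm, then let go.

Request:
{"api": "carry_out", "payload": {"targets": [{"dp": [0, 0, 1], "yaw": 0}, {"dp": [0, 0, 3], "yaw": 0}, {"dp": [0, 0, 3], "yaw": 0}]}}

```text
clock: 10.18
eef_pos: [482.1, 316.3, 92.0]
tcp_rot: [-3.141, 0.002, -0.054]
contact_force: [-11.7, 0.6, 15.6]
opening: 0.389
grasp_force: 25.0
```

Request:
{"api": "carry_out", "payload": {"targets": [{"dp": [0, 0, 0], "yaw": 0}, {"dp": [0, 0, 0], "yaw": 0}, {"dp": [0, 0, 0], "yaw": 0}], "fingers": -0.1}}

```text
clock: 10.55
eef_pos: [483.9, 315.6, 90.5]
tcp_rot: [-3.141, -0.001, -0.054]
contact_force: [-0.2, 0.2, 0.9]
opening: 0.448
grasp_force: 0.0
```

Request:
{"api": "carry_out", "payload": {"targets": [{"dp": [0, 0, 0], "yaw": 0}, {"dp": [0, 0, 0], "yaw": 0}, {"dp": [0, 0, 0], "yaw": 0}], "fingers": 1}}

```text
clock: 10.92
eef_pos: [483.5, 315.5, 90.3]
tcp_rot: [3.142, 0.0, -0.054]
contact_force: [0.2, -0.2, -0.5]
opening: 1.001
grasp_force: 0.0
```

Request:
{"api": "carry_out", "payload": {"targets": [{"dp": [0, 0, -15], "yaw": 0}, {"dp": [0, 0, -40], "yaw": 0}, {"dp": [0, 0, -80], "yaw": 0}, {"dp": [0, 0, -130], "yaw": 0}, {"dp": [0, 0, -160], "yaw": 0}]}}

```text
clock: 11.55
eef_pos: [484.3, 316.0, 254.3]
tcp_rot: [-3.139, -0.003, -0.054]
contact_force: [-0.6, -1.0, -1.1]
opening: 0.997
grasp_force: 0.0
```

```bash
python3 -c "
from h import *
go(520,240,300,90)"
```

```text
dp [ 39.7  74.  -45.7] yaw -93.1 q6 126 clock 11.55 rows>= 9
```

```bash
python3 -c "
from h import *
go(480,165,280,157.9)"
```

```text
dp [  3.8 151.  -25.7] yaw -161.0 q6 126 clock 11.55 rows>= 16
```

Request:
{"api": "carry_out", "payload": {"targets": [{"dp": [4, 50, -26], "yaw": -10}, {"dp": [4, 100, -26], "yaw": -20}, {"dp": [4, 151, -26], "yaw": -30}, {"dp": [4, 151, -26], "yaw": -40}, {"dp": [4, 151, -26], "yaw": -50}, {"dp": [4, 151, -26], "yaw": -60}, {"dp": [4, 151, -26], "yaw": -70}, {"dp": [4, 151, -26], "yaw": -80}, {"dp": [4, 151, -26], "yaw": -90}, {"dp": [4, 151, -26], "yaw": -100}, {"dp": [4, 151, -26], "yaw": -110}, {"dp": [4, 151, -26], "yaw": -120}]}}

```text
clock: 13.05
eef_pos: [479.4, 164.5, 277.5]
tcp_rot: [3.14, 0.0, 2.046]
contact_force: [0.4, 0.1, 0.2]
opening: 1.005
grasp_force: 0.0
```

Request:
{"api": "carry_out", "payload": {"targets": [{"dp": [0, 0, 0], "yaw": -10}, {"dp": [0, 0, 0], "yaw": -20}, {"dp": [0, 0, 0], "yaw": -30}, {"dp": [0, 0, 0], "yaw": -41}, {"dp": [0, 0, 0], "yaw": -41}, {"dp": [0, 0, 0], "yaw": -41}, {"dp": [0, 0, 0], "yaw": -41}]}}

```text
clock: 13.92
eef_pos: [479.4, 164.6, 276.6]
tcp_rot: [3.141, 0.0, 2.754]
contact_force: [0.2, 0.5, -0.3]
opening: 0.999
grasp_force: 0.0
```

```bash
cat >> h.py <<'E'
T=np.linspace(0,2*np.pi,60)
def overlay(im,c,pumps,drives,f,s=1.42):
    im=cv2.resize(im,None,fx=s,fy=s)
    def dr(P,col): cv2.polylines(im,[np.round(proj(P,c)*s*16).astype(int)],False,col,1,cv2.LINE_AA,4)
    for (x,y,z,a) in pumps:
        dr(np.c_[x+44*np.cos(T),y+44*np.sin(T),0*T+z+22],(255,0,0))
        a=np.radians(a);u=np.array([np.cos(a),np.sin(a),0]);v=np.array([-u[1],u[0],0]);o=np.array([x,y,z+60])
        for k in(-17,17): dr(o+k*v+28*np.outer(np.cos(T),u)+28*np.outer(np.sin(T),[0,0,1]),(0,0,255))
        dr([o,o+46*u],(0,160,0))
    for x,y,a in drives:
        for k in range(4):
            b=np.radians(a+45+90*k);u=np.array([np.cos(b),np.sin(b),0]);v=np.array([-u[1],u[0],0])
            dr(np.array([x,y,68])+[18*u+7*v,42*u+7*v,42*u-7*v,18*u-7*v,18*u+7*v],(255,0,0))
    cv2.imwrite('pics/'+f+'.png',im[:,:,::-1])
E
python3 - <<'E'
from h import *
im=r.grab_frame('wrist');np.save('pics/w4.npy',im);s=r.sense();print(s['eef_pos'],np.degrees(s['tcp_rot']),s['clock'])
overlay(im,cal('wrist'),[(429.5,163,0,-22),(430.3,29,0,-30.5)],[(590.3,121.5,51),(603.7,3.5,67.2)],'w4')
E
```

```text
[479.38716661 164.4994593  276.52503428] [1.79997540e+02 5.94409459e-03 1.57806500e+02] 13.975
```

View pics/w4.png

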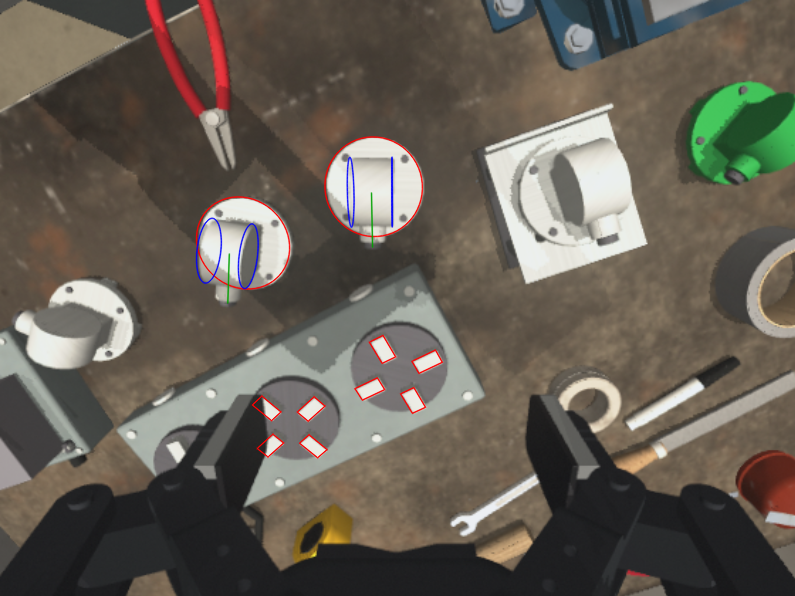

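The overlay fits pumps 1 and 2 and both drives to within about 1 mm, and the finished pump sits flat on the drain plate. Grasping pump 1.

```bash
python3 -c "
from h import *
go(429.5,163,46,158)"
```

```text
dp [ 45.6 -20.2 230.5] yaw -0.2 q6 -49 clock 13.975 rows>= 4
```

Request:
{"api": "carry_out", "payload": {"targets": [{"dp": [23, -10, 50], "yaw": 0}, {"dp": [45.6, -20.2, 100], "yaw": 0}, {"dp": [45.6, -20.2, 140], "yaw": 0}, {"dp": [45.6, -20.2, 165], "yaw": 0}, {"dp": [45.6, -20.2, 185], "yaw": 0}, {"dp": [45.6, -20.2, 205], "yaw": 0}, {"dp": [45.6, -20.2, 220], "yaw": 0}, {"dp": [45.6, -20.2, 230], "yaw": 0}, {"dp": [45.6, -20.2, 230], "yaw": 0}]}}

```text
clock: 15.1
eef_pos: [429.2, 162.8, 46.0]
tcp_rot: [-3.141, -0.001, 2.756]
contact_force: [-0.5, 0.2, 1.0]
opening: 1.001
grasp_force: 0.0
```

Request:
{"api": "carry_out", "payload": {"targets": [{"dp": [0, 0, 0], "yaw": 0}, {"dp": [0, 0, 0], "yaw": 0}, {"dp": [0, 0, 0], "yaw": 0}, {"dp": [0, 0, 0], "yaw": 0}, {"dp": [0, 0, 0], "yaw": 0}, {"dp": [0, 0, 0], "yaw": 0}, {"dp": [0, 0, 0], "yaw": 0}], "fingers": -1, "grip_force": 50}}

```text
clock: 15.98
eef_pos: [430.1, 163.2, 47.0]
tcp_rot: [3.141, 0.001, 2.756]
contact_force: [0.5, 0.5, 5.6]
opening: 0.381
grasp_force: 49.7
```

Request:
{"api": "carry_out", "payload": {"targets": [{"dp": [0, 0, -8], "yaw": 0}, {"dp": [0, 0, -20], "yaw": 0}, {"dp": [0, 0, -45], "yaw": 0}, {"dp": [0, 0, -80], "yaw": 0}, {"dp": [0, 0, -120], "yaw": 0}, {"dp": [0, 0, -150], "yaw": 0}, {"dp": [0, 0, -150], "yaw": 0}]}}

```text
clock: 16.85
eef_pos: [430.9, 163.4, 198.7]
tcp_rot: [3.138, 0.004, 2.756]
contact_force: [-0.2, 0.4, -4.2]
opening: 0.377
grasp_force: 50.8
```

```bash
python3 -c "
from h import *
go(590.3,121.5,195,141)"
```

```text
dp [-163.5   21.1    3.7] yaw 16.9 q6 -47 clock 16.85 rows>= 3
```

Request:
{"api": "carry_out", "payload": {"targets": [{"dp": [-30, 4, 0], "yaw": 3}, {"dp": [-60, 8, 0], "yaw": 6}, {"dp": [-95, 12, 0], "yaw": 10}, {"dp": [-130, 17, 0], "yaw": 14}, {"dp": [-163.5, 21, 0], "yaw": 17}, {"dp": [-163.5, 21, 0], "yaw": 17}, {"dp": [-163.5, 21, 0], "yaw": 17}, {"dp": [-163.5, 21, 0], "yaw": 17}]}}

```text
clock: 17.85
eef_pos: [587.7, 121.1, 195.7]
tcp_rot: [-3.14, -0.001, 2.46]
contact_force: [-0.8, -1.1, -4.3]
opening: 0.378
grasp_force: 50.9
```

```bash
python3 -c "
from h import *
go(590.3,121.5,126,141);go(590.3,121.5,102,141)"
```

```text
dp [-1.7  2.  69.7] yaw -0.1 q6 -39 clock 17.85 rows>= 2
dp [-1.7  2.  93.7] yaw -0.1 q6 -39 clock 17.85 rows>= 2
```

Request:
{"api": "carry_out", "payload": {"targets": [{"dp": [-1.7, 2, 25], "yaw": 0}, {"dp": [-1.7, 2, 50], "yaw": 0}, {"dp": [-1.7, 2, 65], "yaw": 0}, {"dp": [-1.7, 2, 70], "yaw": 0}, {"dp": [-1.7, 2, 70], "yaw": 0}]}}

```text
clock: 18.48
eef_pos: [591.6, 121.5, 126.7]
tcp_rot: [3.141, 0.0, 2.46]
contact_force: [-0.6, 0.1, -4.3]
opening: 0.379
grasp_force: 50.9
```

Request:
{"api": "carry_out", "payload": {"targets": [{"dp": [0, 0, 0], "yaw": 0}]}}

```text
clock: 18.6
eef_pos: [592.2, 121.5, 127.3]
tcp_rot: [3.14, 0.001, 2.459]
contact_force: [0.6, -0.1, -4.3]
opening: 0.381
grasp_force: 50.9
```

```bash
python3 -c "
from h import *
go(590.3,121.5,102,141)"
```

```text
dp [ 1.4 -1.2 25.3] yaw -0.1 q6 -39 clock 18.6 rows>= 1
```

Request:
{"api": "carry_out", "payload": {"targets": [{"dp": [1, -1, 6], "yaw": 0}, {"dp": [1, -1, 10], "yaw": 0}, {"dp": [1, -1, 14], "yaw": 0}, {"dp": [1, -1, 17], "yaw": 0}, {"dp": [1, -1, 20], "yaw": 0}, {"dp": [1, -1, 23], "yaw": 0}, {"dp": [1, -1, 25], "yaw": 0}, {"dp": [1, -1, 25], "yaw": 0}]}}

```text
clock: 19.6
eef_pos: [590.9, 121.4, 103.0]
tcp_rot: [3.14, 0.001, 2.459]
contact_force: [-3.1, 0.7, 9.7]
opening: 0.381
grasp_force: 52.5
```

Home: TCP is at 103, where jaw-on-jaw would read about 114. Releasing.

Request:
{"api": "carry_out", "payload": {"targets": [{"dp": [0, 0, 0], "yaw": 0}, {"dp": [0, 0, 0], "yaw": 0}, {"dp": [0, 0, 0], "yaw": 0}, {"dp": [0, 0, 0], "yaw": 0}], "fingers": 1}}

```text
clock: 20.1
eef_pos: [590.1, 121.3, 101.3]
tcp_rot: [-3.142, -0.0, 2.459]
contact_force: [-1.1, 0.4, -0.3]
opening: 1.001
grasp_force: 0.0
```

Request:
{"api": "carry_out", "payload": {"targets": [{"dp": [0, 0, -15], "yaw": 0}, {"dp": [0, 0, -40], "yaw": 0}, {"dp": [0, 0, -80], "yaw": 0}, {"dp": [0, 0, -130], "yaw": 0}, {"dp": [0, 0, -170], "yaw": 0}]}}

```text
clock: 20.72
eef_pos: [590.5, 121.3, 274.7]
tcp_rot: [3.14, 0.001, 2.459]
contact_force: [-0.3, 0.4, 0.0]
opening: 0.995
grasp_force: 0.0
```

```bash
python3 -c "
from h import *
go(490,40,280,149.5)"
```

```text
dp [  26.7 -126.5   -5.3] yaw -8.6 q6 -39 clock 20.725 rows>= 3
```

Request:
{"api": "carry_out", "payload": {"targets": [{"dp": [9, -42, -5], "yaw": -3}, {"dp": [18, -84, -5], "yaw": -6}, {"dp": [27, -126, -5], "yaw": -8.6}, {"dp": [27, -126, -5], "yaw": -8.6}, {"dp": [27, -126, -5], "yaw": -8.6}, {"dp": [27, -126, -5], "yaw": -8.6}]}}

```text
clock: 21.48
eef_pos: [490.6, 41.0, 276.7]
tcp_rot: [3.141, 0.0, 2.61]
contact_force: [0.2, -0.4, 0.7]
opening: 0.998
grasp_force: 0.0
```

Run:
```python
from h import *
im=r.grab_frame('wrist');np.save('pics/w5.npy',im)
overlay(im,cal('wrist'),[(590.3,121.5,56,-39),(430.3,29,0,-30.5),(440.3,-153.2,0,-136)],[(603.7,3.5,67.2),(616.5,-115,40)],'w5')
go(430.3,29,46,149.5)
```

```text
dp [ 45.7 -40.8 230.4] yaw 0.0 q6 -55 clock 21.525 rows>= 4
```

View pics/w5.png

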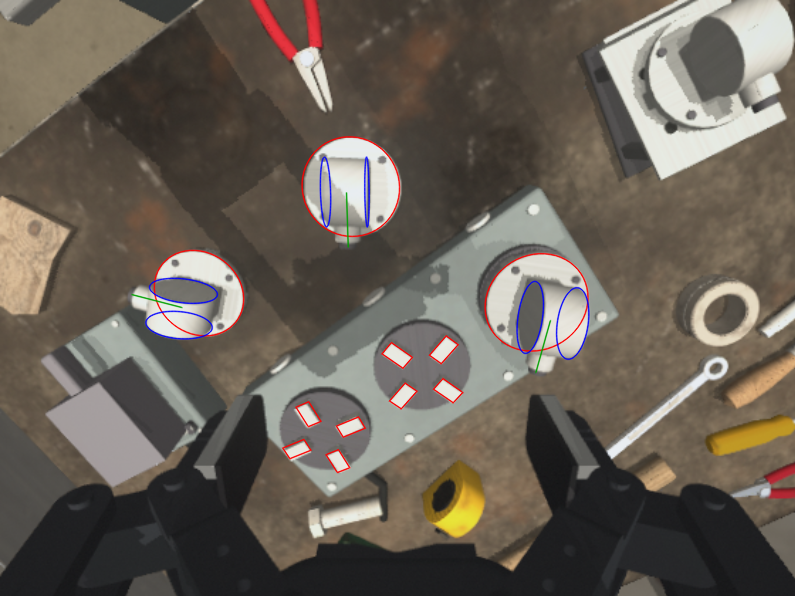

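Pump 1 is home, all the models overlay well, and nothing has been knocked. Grasping pump 2.

Request:
{"api": "carry_out", "payload": {"targets": [{"dp": [23, -20, 50], "yaw": 0}, {"dp": [45.7, -40.8, 100], "yaw": 0}, {"dp": [45.7, -40.8, 140], "yaw": 0}, {"dp": [45.7, -40.8, 165], "yaw": 0}, {"dp": [45.7, -40.8, 185], "yaw": 0}, {"dp": [45.7, -40.8, 205], "yaw": 0}, {"dp": [45.7, -40.8, 220], "yaw": 0}, {"dp": [45.7, -40.8, 230], "yaw": 0}, {"dp": [45.7, -40.8, 230], "yaw": 0}]}}

```text
clock: 22.65
eef_pos: [429.4, 28.7, 45.8]
tcp_rot: [-3.141, -0.001, 2.61]
contact_force: [-0.4, -0.5, 0.3]
opening: 0.998
grasp_force: 0.0
```

Request:
{"api": "carry_out", "payload": {"targets": [{"dp": [0, 0, 0], "yaw": 0}, {"dp": [0, 0, 0], "yaw": 0}, {"dp": [0, 0, 0], "yaw": 0}, {"dp": [0, 0, 0], "yaw": 0}, {"dp": [0, 0, 0], "yaw": 0}, {"dp": [0, 0, 0], "yaw": 0}, {"dp": [0, 0, 0], "yaw": 0}], "fingers": -1, "grip_force": 50}}

```text
clock: 23.52
eef_pos: [430.5, 28.7, 47.0]
tcp_rot: [3.141, 0.001, 2.609]
contact_force: [1.0, 2.9, 5.0]
opening: 0.381
grasp_force: 50.9
```

Request:
{"api": "carry_out", "payload": {"targets": [{"dp": [0, 0, -8], "yaw": 0}, {"dp": [0, 0, -20], "yaw": 0}, {"dp": [0, 0, -45], "yaw": 0}, {"dp": [0, 0, -80], "yaw": 0}, {"dp": [0, 0, -120], "yaw": 0}, {"dp": [0, 0, -150], "yaw": 0}, {"dp": [0, 0, -150], "yaw": 0}, {"dp": [0, 0, -150], "yaw": 0}]}}

```text
clock: 24.52
eef_pos: [428.5, 28.4, 195.3]
tcp_rot: [-3.141, -0.001, 2.609]
contact_force: [-0.8, 0.0, -8.0]
opening: 0.378
grasp_force: 50.8
```

```bash
python3 -c "
from h import *
go(603.7,3.5,195,157.3)"
```

```text
dp [-163.6   67.4    0.3] yaw -7.8 q6 -56 clock 24.525 rows>= 3
```

Request:
{"api": "carry_out", "payload": {"targets": [{"dp": [-30, 12, 0], "yaw": -1}, {"dp": [-60, 25, 0], "yaw": -3}, {"dp": [-95, 39, 0], "yaw": -5}, {"dp": [-130, 53, 0], "yaw": -7}, {"dp": [-163.5, 67.4, 0], "yaw": -7.8}, {"dp": [-163.5, 67.4, 0], "yaw": -7.8}, {"dp": [-163.5, 67.4, 30], "yaw": -7.8}, {"dp": [-163.5, 67.4, 60], "yaw": -7.8}, {"dp": [-163.5, 67.4, 68], "yaw": -7.8}, {"dp": [-163.5, 67.4, 68], "yaw": -7.8}, {"dp": [-163.5, 67.4, 68], "yaw": -7.8}]}}

```text
clock: 25.9
eef_pos: [605.4, 3.7, 129.4]
tcp_rot: [3.141, 0.001, 2.746]
contact_force: [-0.1, -0.2, -6.6]
opening: 0.38
grasp_force: 51.4
```

```bash
python3 -c "
from h import *
go(603.7,3.5,102,157.3)"
```

```text
dp [ 1.5 -0.8 27.4] yaw 0.0 q6 -67 clock 25.9 rows>= 1
```

Request:
{"api": "carry_out", "payload": {"targets": [{"dp": [1, -0.5, 6], "yaw": 0}, {"dp": [1, -0.5, 11], "yaw": 0}, {"dp": [1, -0.5, 15], "yaw": 0}, {"dp": [1, -0.5, 18], "yaw": 0}, {"dp": [1, -0.5, 21], "yaw": 0}, {"dp": [1, -0.5, 24], "yaw": 0}, {"dp": [1, -0.5, 26.5], "yaw": 0}, {"dp": [1, -0.5, 26.5], "yaw": 0}]}}

```text
clock: 26.9
eef_pos: [604.1, 3.7, 103.1]
tcp_rot: [3.141, 0.001, 2.746]
contact_force: [-2.1, 0.9, 3.9]
opening: 0.381
grasp_force: 52.7
```

Request:
{"api": "carry_out", "payload": {"targets": [{"dp": [0, 0, 0], "yaw": 0}, {"dp": [0, 0, 0], "yaw": 0}, {"dp": [0, 0, 0], "yaw": 0}, {"dp": [0, 0, 0], "yaw": 0}], "fingers": 1}}

```text
clock: 27.4
eef_pos: [603.7, 3.5, 101.9]
tcp_rot: [3.142, 0.0, 2.746]
contact_force: [-0.2, -0.0, 0.2]
opening: 1.0
grasp_force: 0.0
```

Request:
{"api": "carry_out", "payload": {"targets": [{"dp": [0, 0, -15], "yaw": 0}, {"dp": [0, 0, -40], "yaw": 0}, {"dp": [0, 0, -80], "yaw": 0}, {"dp": [0, 0, -130], "yaw": 0}, {"dp": [0, 0, -170], "yaw": 0}]}}

```text
clock: 28.02
eef_pos: [604.0, 3.6, 275.2]
tcp_rot: [3.141, 0.002, 2.746]
contact_force: [0.5, -0.2, -0.2]
opening: 0.997
grasp_force: 0.0
```

```bash
python3 -c "
from h import *
go(415,-195,275,44)"
```

```text
dp [ 9.780e+01 -2.561e+02  2.000e-01] yaw 113.3 q6 -67 clock 28.025 rows>= 11
```

Request:
{"api": "carry_out", "payload": {"targets": [{"dp": [20, -51, 0], "yaw": 10}, {"dp": [40, -102, 0], "yaw": 20}, {"dp": [60, -153, 0], "yaw": 30}, {"dp": [80, -204, 0], "yaw": 40}, {"dp": [98, -256, 0], "yaw": 50}, {"dp": [98, -256, 0], "yaw": 60}, {"dp": [98, -256, 0], "yaw": 70}, {"dp": [98, -256, 0], "yaw": 80}, {"dp": [98, -256, 0], "yaw": 90}, {"dp": [98, -256, 0], "yaw": 100}, {"dp": [98, -256, 0], "yaw": 110}, {"dp": [98, -256, 0], "yaw": 113}]}}

```text
clock: 29.52
eef_pos: [414.5, -194.9, 272.9]
tcp_rot: [3.141, -0.0, 0.77]
contact_force: [0.2, 0.0, 0.5]
opening: 1.003
grasp_force: 0.0
```

Request:
{"api": "carry_out", "payload": {"targets": [{"dp": [0, 0, 0], "yaw": 0}, {"dp": [0, 0, 0], "yaw": 0}, {"dp": [0, 0, 0], "yaw": 0}]}}

```text
clock: 29.9
eef_pos: [414.4, -194.8, 272.1]
tcp_rot: [3.141, -0.0, 0.774]
contact_force: [-0.0, 1.1, 0.4]
opening: 1.0
grasp_force: 0.0
```

Run:
```python
from h import *
im=r.grab_frame('wrist');np.save('pics/w6.npy',im)
overlay(im,cal('wrist'),[(590.3,121.5,56,-39),(603.7,3.5,56,-22.7),(440.3,-153.2,0,-136)],[(616.5,-115,40)],'w6')
go(440.3,-153.2,46,44)
```

```text
dp [ 47.6 -11.7 226. ] yaw 0.3 q6 20 clock 29.95 rows>= 4
```

View pics/w6.png

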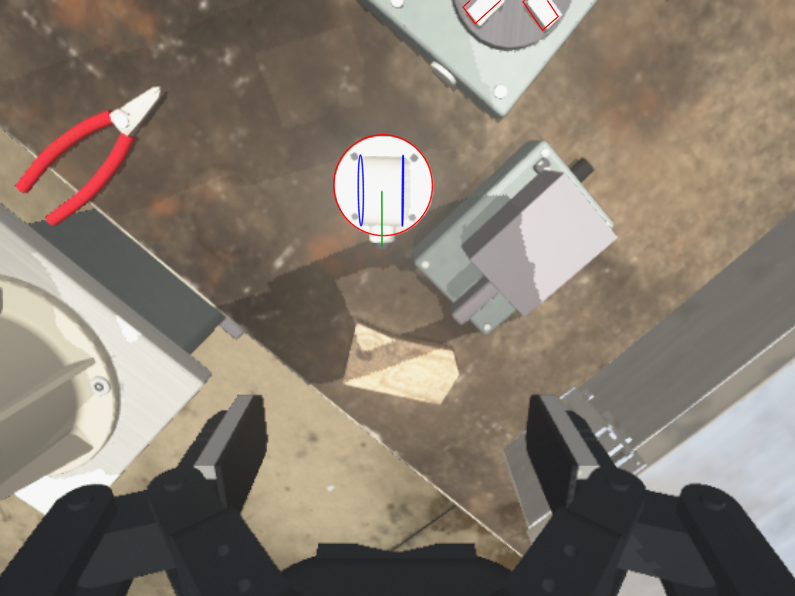

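Pump 3 fits its model. The switch box is near one finger, so I'm going in with a smaller opening.

Request:
{"api": "carry_out", "payload": {"targets": [{"dp": [23, -6, 50], "yaw": 0}, {"dp": [47.6, -11.7, 100], "yaw": 0}, {"dp": [47.6, -11.7, 140], "yaw": 0}, {"dp": [47.6, -11.7, 165], "yaw": 0}, {"dp": [47.6, -11.7, 185], "yaw": 0}, {"dp": [47.6, -11.7, 205], "yaw": 0}, {"dp": [47.6, -11.7, 218], "yaw": 0}, {"dp": [47.6, -11.7, 226], "yaw": 0}, {"dp": [47.6, -11.7, 226], "yaw": 0}], "fingers": 0.45}}

```text
clock: 31.08
eef_pos: [440.2, -153.2, 45.7]
tcp_rot: [-3.141, 0.0, 0.773]
contact_force: [-0.4, -0.9, 0.2]
opening: 0.728
grasp_force: 0.0
```

Request:
{"api": "carry_out", "payload": {"targets": [{"dp": [0, 0, 0], "yaw": 0}, {"dp": [0, 0, 0], "yaw": 0}, {"dp": [0, 0, 0], "yaw": 0}, {"dp": [0, 0, 0], "yaw": 0}, {"dp": [0, 0, 0], "yaw": 0}, {"dp": [0, 0, 0], "yaw": 0}], "fingers": -1, "grip_force": 50}}

```text
clock: 31.82
eef_pos: [440.9, -153.5, 46.8]
tcp_rot: [3.14, -0.001, 0.773]
contact_force: [-1.5, -0.3, 4.9]
opening: 0.382
grasp_force: 49.9
```

Request:
{"api": "carry_out", "payload": {"targets": [{"dp": [0, 0, -8], "yaw": 0}, {"dp": [0, 0, -20], "yaw": 0}, {"dp": [0, 0, -45], "yaw": 0}, {"dp": [0, 0, -80], "yaw": 0}, {"dp": [0, 0, -120], "yaw": 0}, {"dp": [0, 0, -150], "yaw": 0}, {"dp": [0, 0, -150], "yaw": 0}, {"dp": [0, 0, -150], "yaw": 0}]}}

```text
clock: 32.83
eef_pos: [439.5, -152.9, 195.0]
tcp_rot: [-3.14, 0.001, 0.773]
contact_force: [0.1, 0.4, -4.6]
opening: 0.377
grasp_force: 50.9
```

```bash
python3 -c "
from h import *
go(616.5,-115,195,40)"
```

```text
dp [153.1  96.5  -0. ] yaw 4.3 q6 26 clock 32.825 rows>= 3
```

Request:
{"api": "carry_out", "payload": {"targets": [{"dp": [30, 19, 0], "yaw": 1}, {"dp": [60, 38, 0], "yaw": 2}, {"dp": [95, 60, 0], "yaw": 3}, {"dp": [130, 82, 0], "yaw": 4}, {"dp": [153, 96.5, 0], "yaw": 4.3}, {"dp": [153, 96.5, 0], "yaw": 4.3}, {"dp": [153, 96.5, 30], "yaw": 4.3}, {"dp": [153, 96.5, 60], "yaw": 4.3}, {"dp": [153, 96.5, 68], "yaw": 4.3}, {"dp": [153, 96.5, 68], "yaw": 4.3}, {"dp": [153, 96.5, 68], "yaw": 4.3}]}}

```text
clock: 34.2
eef_pos: [617.8, -115.6, 128.9]
tcp_rot: [3.14, -0.001, 0.698]
contact_force: [0.9, -0.2, -4.8]
opening: 0.382
grasp_force: 51.2
```

```bash
python3 -c "
from h import *
go(616.5,-115,102,40)"
```

```text
dp [-0.6 -1.3 26.9] yaw 0.0 q6 39 clock 34.2 rows>= 1
```

Request:
{"api": "carry_out", "payload": {"targets": [{"dp": [-0.4, -0.8, 6], "yaw": 0}, {"dp": [-0.4, -0.8, 11], "yaw": 0}, {"dp": [-0.4, -0.8, 15], "yaw": 0}, {"dp": [-0.4, -0.8, 18], "yaw": 0}, {"dp": [-0.4, -0.8, 21], "yaw": 0}, {"dp": [-0.4, -0.8, 24], "yaw": 0}, {"dp": [-0.4, -0.8, 26.5], "yaw": 0}, {"dp": [-0.4, -0.8, 26.5], "yaw": 0}]}}

```text
clock: 35.2
eef_pos: [617.1, -115.0, 102.8]
tcp_rot: [3.141, -0.001, 0.698]
contact_force: [-0.7, 0.3, 8.0]
opening: 0.377
grasp_force: 52.5
```

Request:
{"api": "carry_out", "payload": {"targets": [{"dp": [0, 0, 0], "yaw": 0}, {"dp": [0, 0, 0], "yaw": 0}, {"dp": [0, 0, 0], "yaw": 0}, {"dp": [0, 0, 0], "yaw": 0}], "fingers": 1}}

```text
clock: 35.7
eef_pos: [616.3, -115.0, 101.2]
tcp_rot: [-3.141, 0.0, 0.698]
contact_force: [0.6, 0.5, 0.1]
opening: 1.001
grasp_force: 0.0
```

Request:
{"api": "carry_out", "payload": {"targets": [{"dp": [0, 0, -15], "yaw": 0}, {"dp": [0, 0, -40], "yaw": 0}, {"dp": [0, 0, -80], "yaw": 0}, {"dp": [0, 0, -130], "yaw": 0}, {"dp": [0, 0, -170], "yaw": 0}]}}

```text
clock: 36.33
eef_pos: [616.8, -115.1, 274.8]
tcp_rot: [3.14, -0.002, 0.698]
contact_force: [0.4, -0.1, 0.5]
opening: 0.998
grasp_force: 0.0
```

```bash
python3 -c "
from h import *
go(560,-120,330,3)"
```

```text
dp [-46.7 -32.7 -55.2] yaw 37.0 q6 39 clock 36.325 rows>= 4
```

All three pumps are home. Next, a look at the switch box with the tool squared to it.

```bash
python3 -c "
from h import *
go(430,-263,270,-2.3)"
```

```text
dp [-238.2   -6.8    4.8] yaw 42.3 q6 39 clock 36.325 rows>= 4
```

Request:
{"api": "carry_out", "payload": {"targets": [{"dp": [-48, -1, 5], "yaw": 9}, {"dp": [-96, -3, 5], "yaw": 18}, {"dp": [-144, -4, 5], "yaw": 27}, {"dp": [-192, -5, 5], "yaw": 35}, {"dp": [-238, -7, 5], "yaw": 42.3}, {"dp": [-238, -7, 5], "yaw": 42.3}, {"dp": [-238, -7, 5], "yaw": 42.3}, {"dp": [-238, -7, 5], "yaw": 42.3}, {"dp": [-238, -7, 5], "yaw": 42.3}]}}

```text
clock: 37.45
eef_pos: [430.3, -262.1, 266.4]
tcp_rot: [-3.141, 0.0, -0.038]
contact_force: [0.0, -0.4, -0.2]
opening: 0.999
grasp_force: 0.0
```

Run:
```python
from h import *
im=r.grab_frame('wrist');np.save('pics/w7.npy',im);c=cal('wrist')
overlay(im,c,[(616.5,-115,56,-140),(603.7,3.5,56,-22.7)],[],'w7')
o=cv2.imread('pics/w7.png');a=np.radians(-2.3);X=np.array([np.cos(a),np.sin(a),0]);Y=np.array([-X[1],X[0],0]);Z=np.array([0,0,1.])
C=np.array([484.5,-266.5,0]);H=C+58*X+54*Z
def dr(P,k):cv2.polylines(o,[np.round(proj(P,c)*1.42).astype(int)],False,k,1)
dr([C+50*Z+s*75*X+t*50*Y for s,t in((1,1),(1,-1),(-1,-1),(-1,1),(1,1))],(0,0,255))
G=H-118*X+32*Z
dr([G+11*Z+s*X+t*7*Y for s,t in((22,1),(-20,1),(-20,-1),(22,-1))],(255,0,0))
dr([H+50*Y,H-50*Y],(0,255,0))
cv2.imwrite('pics/w7.png',o);s=r.sense();print(s['eef_pos'],np.degrees(s['tcp_rot']),H,G)
```

```text
[ 430.13198869 -262.15983365  266.292218  ] [-1.79987949e+02  1.08872491e-02 -2.20809700e+00] [ 542.45327492 -268.82764397   54.        ] [ 424.54833629 -264.09209245   86.        ]
```

View pics/w7.png

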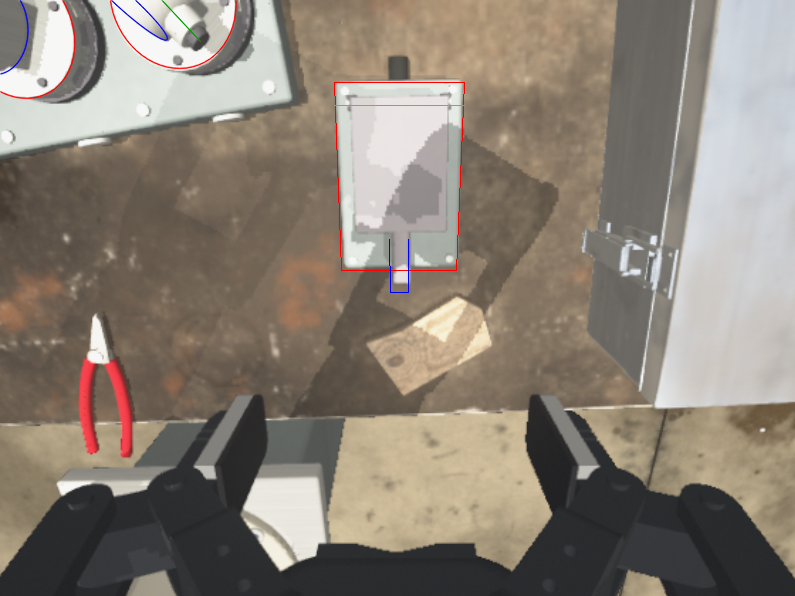

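The overlay fits the box. The tongue is at (401,257), with its root at y=232 and tip at 283, and the guard is shut. Gripping the tongue.

```bash
python3 -c "
from h import *
go(424.6,-264.7,77,-2.3)"
```

```text
dp [ -5.4   2.8 189.3] yaw 0.1 q6 61 clock 37.5 rows>= 4
```

Request:
{"api": "carry_out", "payload": {"targets": [{"dp": [-5.4, 2.8, 40], "yaw": 0}, {"dp": [-5.4, 2.8, 80], "yaw": 0}, {"dp": [-5.4, 2.8, 120], "yaw": 0}, {"dp": [-5.4, 2.8, 150], "yaw": 0}, {"dp": [-5.4, 2.8, 170], "yaw": 0}, {"dp": [-5.4, 2.8, 183], "yaw": 0}, {"dp": [-5.4, 2.8, 189], "yaw": 0}, {"dp": [-5.4, 2.8, 189], "yaw": 0}], "fingers": 0}}

```text
clock: 38.5
eef_pos: [424.3, -265.3, 77.5]
tcp_rot: [3.142, -0.0, -0.04]
contact_force: [-0.5, 1.0, 0.4]
opening: 0.501
grasp_force: 0.0
```

Request:
{"api": "carry_out", "payload": {"targets": [{"dp": [0, 0, 0], "yaw": 0}, {"dp": [0, 0, 0], "yaw": 0}, {"dp": [0, 0, 0], "yaw": 0}, {"dp": [0, 0, 0], "yaw": 0}, {"dp": [0, 0, 0], "yaw": 0}], "fingers": -1, "grip_force": 25}}

```text
clock: 39.12
eef_pos: [424.1, -265.3, 77.4]
tcp_rot: [3.142, -0.0, -0.04]
contact_force: [-0.2, -0.1, -1.0]
opening: -0.0
grasp_force: 0.0
```

Run:
```python
import numpy as np
# arc of grip point: relative shift (tool x = back, z down) for theta
f,z=118,34
for th in np.arange(0,1.86,.1):
    F=f*np.cos(th)-z*np.sin(th);Zz=f*np.sin(th)+z*np.cos(th);print(round(th,2),[round(f-F,1),0,round(-(Zz-z),1)])
```

```text
0.0 [np.float64(0.0), 0, np.float64(-0.0)]
0.1 [np.float64(4.0), 0, np.float64(-11.6)]
0.2 [np.float64(9.1), 0, np.float64(-22.8)]
0.3 [np.float64(15.3), 0, np.float64(-33.4)]
0.4 [np.float64(22.6), 0, np.float64(-43.3)]
0.5 [np.float64(30.7), 0, np.float64(-52.4)]
0.6 [np.float64(39.8), 0, np.float64(-60.7)]
0.7 [np.float64(49.7), 0, np.float64(-68.0)]
0.8 [np.float64(60.2), 0, np.float64(-74.3)]
0.9 [np.float64(71.3), 0, np.float64(-79.6)]
1.0 [np.float64(82.9), 0, np.float64(-83.7)]
1.1 [np.float64(94.8), 0, np.float64(-86.6)]
1.2 [np.float64(106.9), 0, np.float64(-88.3)]
1.3 [np.float64(119.2), 0, np.float64(-88.8)]
1.4 [np.float64(131.4), 0, np.float64(-88.1)]
1.5 [np.float64(143.6), 0, np.float64(-86.1)]
1.6 [np.float64(155.4), 0, np.float64(-83.0)]
1.7 [np.float64(166.9), 0, np.float64(-78.6)]
1.8 [np.float64(177.9), 0, np.float64(-73.2)]
```

The fingers closed on nothing. Looking.

Run:
```python
from h import *
im=snap('wrist','w8',(150,100,420,300),2.9)
np.set_printoptions(suppress=True,precision=1);print(r.sense()['eef_pos'])
```

```text
[ 424.1 -265.3   77.4]
```

View pics/w8.png

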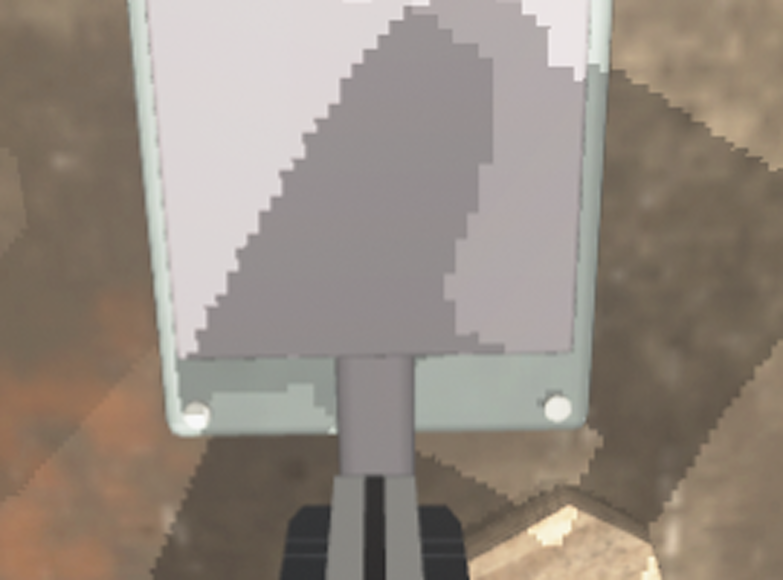

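The shut fingers stand just in front of the tongue's tip (crop 375,473), laterally centred. Measuring the tip and root.

Run:
```python
from h import *
c=cal('wrist')
for z in(97,86,80): print(z,px([(150+375/2.9,100+473/2.9),(150+375/2.9,100+355/2.9)],z,c).round(1))
a=np.load('pics/w7.npy')
```

```text
97 [[ 427.9 -265.5   97. ]
 [ 450.8 -266.4   97. ]]
86 [[ 422.  -265.3   86. ]
 [ 446.6 -266.3   86. ]]
80 [[ 418.9 -265.2   80. ]
 [ 444.3 -266.2   80. ]]
```

Run:
```python
from h import *
c=cal('wrist')
P=[(x,-265.3,z) for x in(435,424,413) for z in(69,77,88,100,110)]+[(410,-265.3,97),(432,-265.3,97),(452,-266,97)]
for p,q in zip(P,proj(P,c)): print(p,((q-[150,100])*2.9).round())
K,d,rv,t=c;print(-cv2.Rodrigues(rv)[0].T@t)
```

```text
(435, -265.3, 69) [372. 378.]
(435, -265.3, 77) [372. 393.]
(435, -265.3, 88) [372. 417.]
(435, -265.3, 100) [372. 445.]
(435, -265.3, 110) [372. 472.]
(424, -265.3, 69) [374. 427.]
(424, -265.3, 77) [374. 443.]
(424, -265.3, 88) [374. 469.]
(424, -265.3, 100) [375. 500.]
(424, -265.3, 110) [375. 529.]
(413, -265.3, 69) [376. 473.]
(413, -265.3, 77) [376. 491.]
(413, -265.3, 88) [377. 519.]
(413, -265.3, 100) [377. 553.]
(413, -265.3, 110) [377. 584.]
(410, -265.3, 97) [377. 558.]
(432, -265.3, 97) [373. 453.]
(452, -266, 97) [372. 348.]
[ 509.03579566 -268.29889873  250.18095122]
```

Request:
{"api": "carry_out", "payload": {"targets": [{"dp": [0, 0, 0], "yaw": 0}, {"dp": [0, 0, 0], "yaw": 0}, {"dp": [0, 0, 0], "yaw": 0}], "fingers": 0}}

```text
clock: 39.55
eef_pos: [424.1, -265.2, 77.4]
tcp_rot: [-3.142, 0.0, -0.04]
contact_force: [-0.8, -0.4, -0.2]
opening: 0.501
grasp_force: 0.0
```

Run:
```python
from h import *
im=r.grab_frame('wrist');np.save('pics/w9.npy',im);s=r.sense();print(s['eef_pos'],s['opening'],s['contact_force'])
old=np.load('pics/w8.npy')
for v in range(216,330,4): print(v,old[v,279],'|',im[v,279],im[v,272],im[v,286],'|',im[v,260],im[v,300])
```

```text
[ 424.12110282 -265.26082817   77.37987191] 0.5018042758714575 [0.56838792 0.29297961 0.09180401]
216 [146 140 139] | [145 139 139] [145 139 139] [145 139 139] | [146 140 139] [145 140 139]
220 [145 139 139] | [144 139 139] [144 138 139] [144 139 139] | [145 139 139] [145 140 140]
224 [145 139 138] | [145 140 140] [145 139 139] [146 139 140] | [146 152 145] [144 149 143]
228 [145 139 138] | [145 139 139] [144 139 139] [146 139 141] | [145 152 145] [143 150 145]
232 [145 139 139] | [144 139 138] [145 139 140] [146 139 140] | [145 151 144] [157 164 156]
236 [144 139 139] | [145 139 139] [143 138 138] [146 139 139] | [144 149 144] [168 176 167]
240 [144 139 139] | [144 139 139] [144 138 138] [144 138 138] | [160 167 159] [168 176 167]
244 [144 138 138] | [144 139 138] [144 138 138] [144 139 138] | [172 179 171] [167 175 167]
248 [143 138 138] | [145 139 138] [143 137 138] [144 139 138] | [150 156 149] [137 137 129]
252 [143 138 138] | [144 140 139] [143 137 138] [144 138 138] | [96 87 76] [130 115  98]
256 [144 139 138] | [143 138 138] [143 137 137] [144 138 138] | [96 86 76] [131 116 1
[... 875 characters left out ...]

300 [47 45 45] | [95 85 73] [113 100  84] [97 87 75] | [108  97  83] [194 171 142]
304 [47 45 45] | [108  96  81] [95 86 73] [125 110  93] | [108  96  82] [217 193 160]
308 [61 61 61] | [124 110  94] [117 102  87] [181 156 131] | [96 85 74] [214 187 155]
312 [61 60 60] | [216 190 158] [132 116  98] [201 174 141] | [111  99  84] [220 197 164]
316 [60 59 60] | [213 187 156] [220 194 161] [194 171 143] | [126 111  94] [220 197 163]
320 [60 59 60] | [182 159 133] [174 151 127] [168 147 125] | [190 165 140] [186 164 136]
324 [60 60 60] | [169 148 123] [181 160 136] [193 168 140] | [195 169 140] [193 166 137]
328 [60 58 59] | [198 172 142] [179 158 133] [204 177 144] | [210 183 153] [202 178 147]
```

The tongue runs unbroken to row 288 (x≈412), so the fingers shut *above* it. Scaling from known widths (pads 34 mm apart on the pump, 85 mm open) puts the shut fingertips roughly 30 mm higher than I assumed. I'll lower in short steps and watch the force.

Request:
{"api": "carry_out", "payload": {"targets": [{"dp": [0, 0, 4], "yaw": 0}, {"dp": [0, 0, 7], "yaw": 0}, {"dp": [0, 0, 10], "yaw": 0}, {"dp": [0, 0, 10], "yaw": 0}]}}

```text
clock: 40.1
eef_pos: [423.9, -265.1, 67.0]
tcp_rot: [-3.141, 0.001, -0.04]
contact_force: [0.5, 0.2, -0.4]
opening: 0.496
grasp_force: 0.0
```

Request:
{"api": "carry_out", "payload": {"targets": [{"dp": [0, 0, 2], "yaw": 0}, {"dp": [0, 0, 4], "yaw": 0}, {"dp": [0, 0, 6], "yaw": 0}, {"dp": [0, 0, 6], "yaw": 0}]}}

```text
clock: 40.6
eef_pos: [424.0, -265.2, 61.2]
tcp_rot: [-3.141, 0.0, -0.04]
contact_force: [-0.5, 0.1, -0.2]
opening: 0.502
grasp_force: 0.0
```

Request:
{"api": "carry_out", "payload": {"targets": [{"dp": [0, 0, 2], "yaw": 0}, {"dp": [0, 0, 4], "yaw": 0}, {"dp": [0, 0, 6], "yaw": 0}, {"dp": [0, 0, 7], "yaw": 0}, {"dp": [0, 0, 7], "yaw": 0}]}}

```text
clock: 41.22
eef_pos: [424.0, -265.2, 54.3]
tcp_rot: [-3.141, 0.0, -0.04]
contact_force: [-0.9, -0.6, 0.8]
opening: 0.496
grasp_force: 0.0
```

Request:
{"api": "carry_out", "payload": {"targets": [{"dp": [0, 0, 2], "yaw": 0}, {"dp": [0, 0, 4], "yaw": 0}, {"dp": [0, 0, 6], "yaw": 0}, {"dp": [0, 0, 6], "yaw": 0}]}}

```text
clock: 41.72
eef_pos: [424.0, -265.2, 48.2]
tcp_rot: [-3.141, 0.0, -0.04]
contact_force: [-0.2, 0.3, 0.6]
opening: 0.498
grasp_force: 0.0
```

No contact, even though the nominal tips would now be inside the box. The visual reading holds, so a little lower and close.

Request:
{"api": "carry_out", "payload": {"targets": [{"dp": [0, 0, 2], "yaw": 0}, {"dp": [0, 0, 4], "yaw": 0}, {"dp": [0, 0, 6], "yaw": 0}, {"dp": [0, 0, 6], "yaw": 0}]}}

```text
clock: 42.22
eef_pos: [424.0, -265.2, 42.2]
tcp_rot: [-3.141, 0.0, -0.04]
contact_force: [-0.6, 0.3, 1.1]
opening: 0.5
grasp_force: 0.0
```

Request:
{"api": "carry_out", "payload": {"targets": [{"dp": [0, 0, 0], "yaw": 0}, {"dp": [0, 0, 0], "yaw": 0}, {"dp": [0, 0, 0], "yaw": 0}, {"dp": [0, 0, 0], "yaw": 0}, {"dp": [0, 0, 0], "yaw": 0}], "fingers": -1, "grip_force": 25}}

```text
clock: 42.85
eef_pos: [424.1, -265.6, 42.5]
tcp_rot: [3.141, -0.0, -0.04]
contact_force: [-1.2, -4.5, 1.4]
opening: 0.158
grasp_force: 29.0
```

Gripped: opening 13.4 mm on the 14 mm tongue. Swinging the guard up along its arc.

Request:
{"api": "carry_out", "payload": {"targets": [{"dp": [1.8, 0, -5.8], "yaw": 0}, {"dp": [4, 0, -11.6], "yaw": 0}, {"dp": [9.1, 0, -22.8], "yaw": 0}, {"dp": [15.3, 0, -33.4], "yaw": 0}, {"dp": [22.6, 0, -43.3], "yaw": 0}, {"dp": [30.7, 0, -52.4], "yaw": 0}, {"dp": [39.8, 0, -60.7], "yaw": 0}, {"dp": [39.8, 0, -60.7], "yaw": 0}]}}

```text
clock: 43.85
eef_pos: [464.6, -266.6, 103.8]
tcp_rot: [-3.141, -0.0, -0.04]
contact_force: [-2.4, -1.0, 4.7]
opening: 0.161
grasp_force: 28.9
```

Swinging well with low forces. The table is relative to the shut pose, so I subtract (39.8, −60.7).

Request:
{"api": "carry_out", "payload": {"targets": [{"dp": [9.9, 0, -7.3], "yaw": 0}, {"dp": [20.4, 0, -13.6], "yaw": 0}, {"dp": [31.5, 0, -18.9], "yaw": 0}, {"dp": [43.1, 0, -23], "yaw": 0}, {"dp": [55, 0, -25.9], "yaw": 0}, {"dp": [67.1, 0, -27.6], "yaw": 0}, {"dp": [79.4, 0, -28.1], "yaw": 0}, {"dp": [91.6, 0, -27.4], "yaw": 0}, {"dp": [103.8, 0, -25.4], "yaw": 0}, {"dp": [103.8, 0, -25.4], "yaw": 0}]}}

```text
clock: 45.1
eef_pos: [569.7, -269.3, 128.8]
tcp_rot: [-3.139, -0.002, -0.04]
contact_force: [0.0, 9.2, 2.1]
opening: 0.159
grasp_force: 28.8
```

Request:
{"api": "carry_out", "payload": {"targets": [{"dp": [6, -0.7, 1.4], "yaw": 0}, {"dp": [11.8, -1.2, 3.1], "yaw": 0}, {"dp": [17.6, -1.3, 5.2], "yaw": 0}, {"dp": [23.3, -1.4, 7.5], "yaw": 0}, {"dp": [29, -1.5, 10.2], "yaw": 0}, {"dp": [34.3, -1.6, 12.9], "yaw": 0}, {"dp": [39.5, -1.7, 16], "yaw": 0}, {"dp": [39.5, -1.7, 16], "yaw": 0}]}}

```text
clock: 46.1
eef_pos: [609.5, -270.1, 113.2]
tcp_rot: [-3.141, -0.003, -0.04]
contact_force: [0.4, 5.4, 4.2]
opening: 0.158
grasp_force: 32.2
```

The guard is up at about 1.85 rad. Let go, rise and turn the wrist half round, so the camera stays clear of the raised hood.

Request:
{"api": "carry_out", "payload": {"targets": [{"dp": [0, 0, 0], "yaw": 0}, {"dp": [0, 0, 0], "yaw": 0}, {"dp": [0, 0, 0], "yaw": 0}], "fingers": 0.1}}

```text
clock: 46.48
eef_pos: [607.3, -271.1, 112.4]
tcp_rot: [3.141, -0.0, -0.04]
contact_force: [0.4, -0.8, 0.7]
opening: 0.55
grasp_force: 0.0
```

Request:
{"api": "carry_out", "payload": {"targets": [{"dp": [0, 0, -20], "yaw": 0}, {"dp": [0, 0, -50], "yaw": 0}, {"dp": [0, 0, -90], "yaw": 0}, {"dp": [0, 0, -120], "yaw": 0}, {"dp": [-60, 0, -120], "yaw": -10}, {"dp": [-117, 0, -120], "yaw": -20}, {"dp": [-117, 20, -120], "yaw": -30}, {"dp": [-117, 20, -120], "yaw": -40}, {"dp": [-117, 20, -120], "yaw": -50}, {"dp": [-117, 20, -120], "yaw": -60}, {"dp": [-117, 20, -120], "yaw": -70}, {"dp": [-117, 20, -120], "yaw": -80}]}}

```text
clock: 47.98
eef_pos: [489.7, -286.5, 234.1]
tcp_rot: [3.14, 0.001, 1.362]
contact_force: [0.1, 0.3, -0.3]
opening: 0.551
grasp_force: 0.0
```

Request:
{"api": "carry_out", "payload": {"targets": [{"dp": [0, 0, 0], "yaw": -10}, {"dp": [0, 0, 0], "yaw": -20}, {"dp": [0, 0, 0], "yaw": -30}, {"dp": [0, 0, 0], "yaw": -40}, {"dp": [0, 0, 0], "yaw": -50}, {"dp": [0, 0, 0], "yaw": -60}, {"dp": [0, 0, 0], "yaw": -70}, {"dp": [0, 0, 0], "yaw": -80}, {"dp": [0, 0, 0], "yaw": -90}, {"dp": [0, 0, 0], "yaw": -100}, {"dp": [0, 0, 0], "yaw": -100}, {"dp": [0, 0, 0], "yaw": -100}], "fingers": -1}}

```text
clock: 49.48
eef_pos: [489.6, -286.3, 233.3]
tcp_rot: [-3.141, 0.001, 3.098]
contact_force: [0.3, -0.8, -0.2]
opening: -0.002
grasp_force: 0.0
```

Run:
```python
from h import *
im=r.grab_frame('wrist');np.save('pics/w10.npy',im);c=cal('wrist')
go(492,-312,100,177.7)
im=r.grab_frame('scene');np.save('pics/s4.npy',im)
```

```text
dp [ -3.6 -25.6 133. ] yaw -0.2 q6 -118 clock 49.525 rows>= 3
```

Request:
{"api": "carry_out", "payload": {"targets": [{"dp": [-3.6, -26, 30], "yaw": 0}, {"dp": [-3.6, -26, 70], "yaw": 0}, {"dp": [-3.6, -26, 110], "yaw": 0}, {"dp": [-3.6, -26, 140], "yaw": 0}, {"dp": [-3.6, -26, 165], "yaw": 0}, {"dp": [-3.6, -26, 180], "yaw": 0}, {"dp": [-3.6, -26, 192], "yaw": 0}, {"dp": [-3.6, -26, 198], "yaw": 0}, {"dp": [-3.6, -26, 198], "yaw": 0}]}}

```text
clock: 50.7
eef_pos: [492.1, -312.4, 34.6]
tcp_rot: [-3.142, 0.0, 3.101]
contact_force: [0.2, 0.9, -0.2]
opening: 0.003
grasp_force: 0.0
```

Request:
{"api": "carry_out", "payload": {"targets": [{"dp": [0, 5, 0], "yaw": 0}, {"dp": [0, 10, 0], "yaw": 0}, {"dp": [0, 14, 0], "yaw": 0}, {"dp": [0, 18, 0], "yaw": 0}, {"dp": [0, 22, 0], "yaw": 0}, {"dp": [0, 26, 0], "yaw": 0}, {"dp": [0, 29, 0], "yaw": 0}, {"dp": [0, 32, 0], "yaw": 0}, {"dp": [0, 35, 0], "yaw": 0}]}}

```text
clock: 51.82
eef_pos: [493.3, -277.2, 34.4]
tcp_rot: [3.142, -0.0, 3.102]
contact_force: [-0.5, -3.2, -0.6]
opening: 0.002
grasp_force: 0.9
```

Request:
{"api": "carry_out", "payload": {"targets": [{"dp": [0, 2, 0], "yaw": 0}, {"dp": [0, 4, 0], "yaw": 0}, {"dp": [0, 6, 0], "yaw": 0}, {"dp": [0, 7, 0], "yaw": 0}, {"dp": [0, 7, 0], "yaw": 0}]}}

```text
clock: 52.45
eef_pos: [494.2, -273.6, 35.0]
tcp_rot: [-3.137, 0.002, 3.103]
contact_force: [-3.8, -18.1, -0.9]
opening: 0.002
grasp_force: 8.0
```

Request:
{"api": "carry_out", "payload": {"targets": [{"dp": [0, 1, 0], "yaw": 0}, {"dp": [0, 2, 0], "yaw": 0}, {"dp": [0, 3, 0], "yaw": 0}, {"dp": [0, 3, 0], "yaw": 0}]}}

```text
clock: 52.95
eef_pos: [494.4, -273.0, 35.1]
tcp_rot: [-3.133, 0.003, 3.104]
contact_force: [-6.6, -31.3, -4.5]
opening: -0.003
grasp_force: 13.1
```

The force rises sharply against the stop at y≈-273. Backing off and rising to look.

Request:
{"api": "carry_out", "payload": {"targets": [{"dp": [0, -10, 0], "yaw": 0}, {"dp": [0, -20, 0], "yaw": 0}, {"dp": [0, -25, -20], "yaw": 0}, {"dp": [0, -25, -60], "yaw": 0}, {"dp": [20, -10, -110], "yaw": 0}, {"dp": [40, 5, -160], "yaw": 0}, {"dp": [60, 5, -200], "yaw": 0}, {"dp": [60, 5, -220], "yaw": 0}, {"dp": [60, 5, -220], "yaw": 0}], "fingers": -1}}

```text
clock: 54.08
eef_pos: [434.7, -260.2, 255.9]
tcp_rot: [-3.141, 0.003, 3.102]
contact_force: [0.2, -0.9, 0.4]
opening: 0.0
grasp_force: 0.0
```

Run:
```python
from h import *
w=r.grab_frame('wrist');c=cal('wrist');s=r.grab_frame('scene');np.save('pics/w11.npy',w);np.save('pics/s5.npy',s)
print(r.sense()['eef_pos'])
cs=cal('scene');q=proj([(493,-267,60)],cs)[0].astype(int);w0=proj([(493,-267,60)],c)[0].astype(int);print(q,w0)
def crop(im,q,h):
    x=int(np.clip(q[0]-h,0,560-2*h));y=int(np.clip(q[1]-h,0,420-2*h));print(x,y);return cv2.resize(im[y:y+2*h,x:x+2*h],(400,400),interpolation=cv2.INTER_CUBIC)
d=proj([(495,314,90)],cs)[0].astype(int)
top=np.hstack([crop(w,w0,70),crop(s,q,45)])
bot=cv2.resize(s[150:300,180:400],(400,200)); w4=np.load('pics/w5.npy')
out=np.vstack([top,np.hstack([bot,np.zeros((200,400,3),np.uint8)])])
cv2.imwrite('pics/fin.png',out[:,:,::-1])
```

```text
[ 433.79990063 -259.55681449  253.58697978]
[332 297] [274 225]
204 155
287 252
```

View pics/fin.png

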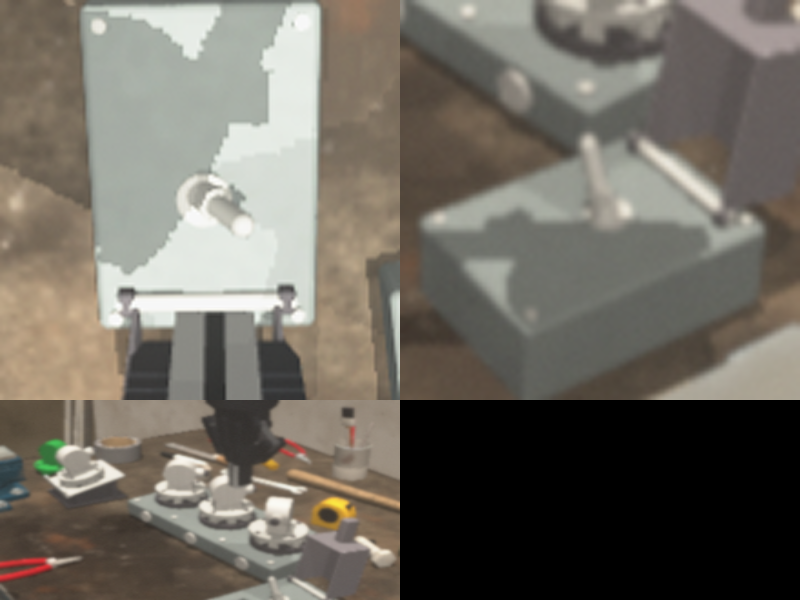

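The toggle now leans left (tip at crop 241,225, image right being +y), the guard stands open, all three pumps are on the rig, and the finished pump is on the drain. Checking the toggle angle numerically, then working out the move back to the tongue.

Run:
```python
from h import *
c=cal('wrist')
print('tip',px([(204+241*.35,155+225*.35)],89,c),'pivot',px([(204+205*.35,155+200*.35)],52,c))
go(608.5,-271,235,177.7)
```

```text
tip [[ 491.2666607  -250.64645039   89.        ]] pivot [[ 494.55629587 -265.23189974   52.        ]]
dp [-175.    -4.5   18.6] yaw 0.0 q6 -119 clock 54.175 rows>= 3
```

Request:
{"api": "carry_out", "payload": {"targets": [{"dp": [-50, -2, 10], "yaw": 0}, {"dp": [-100, -4, 18], "yaw": 0}, {"dp": [-150, -4.5, 18], "yaw": 0}, {"dp": [-175, -4.5, 18], "yaw": 0}, {"dp": [-175, -4.5, 18], "yaw": 0}, {"dp": [-175, -4.5, 18], "yaw": 0}, {"dp": [-175, -4.5, 18], "yaw": 0}], "fingers": 0.1}}

```text
clock: 55.05
eef_pos: [607.6, -271.4, 236.2]
tcp_rot: [3.141, -0.001, 3.101]
contact_force: [-0.3, -1.0, 1.3]
opening: 0.549
grasp_force: 0.0
```

```bash
python3 -c "
from h import *
go(608,-270.5,113,177.7)"
```

```text
dp [ -0.4   0.9 123.2] yaw -0.0 q6 -112 clock 55.05 rows>= 2
```

Request:
{"api": "carry_out", "payload": {"targets": [{"dp": [0, 0.5, 35], "yaw": 0}, {"dp": [0, 0.5, 65], "yaw": 0}, {"dp": [0, 0.5, 90], "yaw": 0}, {"dp": [0, 0.5, 108], "yaw": 0}, {"dp": [0, 0.5, 118], "yaw": 0}, {"dp": [0, 0.5, 123], "yaw": 0}, {"dp": [0, 0.5, 123], "yaw": 0}]}}

```text
clock: 55.92
eef_pos: [608.9, -271.0, 113.8]
tcp_rot: [-3.141, 0.0, 3.102]
contact_force: [-0.2, -0.3, 0.6]
opening: 0.547
grasp_force: 0.0
```

Request:
{"api": "carry_out", "payload": {"targets": [{"dp": [0, 0, 0], "yaw": 0}, {"dp": [0, 0, 0], "yaw": 0}, {"dp": [0, 0, 0], "yaw": 0}, {"dp": [0, 0, 0], "yaw": 0}, {"dp": [0, 0, 0], "yaw": 0}], "fingers": -1, "grip_force": 25}}

```text
clock: 56.55
eef_pos: [609.4, -270.1, 114.2]
tcp_rot: [3.141, 0.001, 3.102]
contact_force: [0.8, 5.1, 2.9]
opening: 0.159
grasp_force: 27.2
```

Run:
```python
from h import *
s=r.sense();p=s['eef_pos'];print(p)
# arc in world: hinge in TCP-terms: shut TCP (424.1,-265.3,42.5) <-> f=118,z=33
a=np.radians(-2.3);f,z=118,33
th0=1.85
def pos(t): return np.array([-(f*np.cos(t)-z*np.sin(t)),f*np.sin(t)+z*np.cos(t)])
sh=pos(0)
for t in np.r_[np.arange(1.8,-.05,-.1)]:
    d=pos(t)-sh; W=np.array([424.1+d[0]*np.cos(a),-265.3+d[0]*np.sin(a),42.5+d[1]])-p
    b=s['tcp_rot'][2];print(round(t,2),[round(float(v),1) for v in(W[0]*np.cos(b)+W[1]*np.sin(b),W[0]*np.sin(b)-W[1]*np.cos(b),-W[2])])
```

```text
[ 609.35422435 -270.12148988  114.19416482]
1.8 [8.4, -2.6, -2.7]
1.7 [19.4, -2.6, -8.1]
1.6 [30.9, -2.6, -12.3]
1.5 [42.7, -2.6, -15.3]
1.4 [54.8, -2.6, -17.2]
1.3 [67.1, -2.6, -17.8]
1.2 [79.3, -2.6, -17.2]
1.1 [91.4, -2.6, -15.4]
1.0 [103.3, -2.6, -12.4]
0.9 [114.8, -2.6, -8.3]
0.8 [125.8, -2.6, -2.9]
0.7 [136.3, -2.6, 3.4]
0.6 [146.1, -2.6, 10.8]
0.5 [155.0, -2.6, 19.2]
0.4 [163.1, -2.5, 28.3]
0.3 [170.3, -2.5, 38.3]
0.2 [176.4, -2.5, 48.9]
0.1 [181.4, -2.5, 60.1]
-0.0 [185.3, -2.5, 71.7]
```

Request:
{"api": "carry_out", "payload": {"targets": [{"dp": [8.4, 0.3, -2.7], "yaw": 0}, {"dp": [19.4, 0.1, -8.1], "yaw": 0}, {"dp": [30.9, 0, -12.3], "yaw": 0}, {"dp": [42.7, -0.3, -15.3], "yaw": 0}, {"dp": [54.8, -0.5, -17.2], "yaw": 0}, {"dp": [67.1, -0.8, -17.8], "yaw": 0}, {"dp": [79.3, -1, -17.2], "yaw": 0}, {"dp": [91.4, -1.2, -15.4], "yaw": 0}, {"dp": [103.3, -1.5, -12.4], "yaw": 0}, {"dp": [114.8, -1.7, -8.3], "yaw": 0}, {"dp": [125.8, -1.9, -2.9], "yaw": 0}, {"dp": [125.8, -1.9, -2.9], "yaw": 0}]}}

```text
clock: 58.05
eef_pos: [481.2, -267.2, 115.9]
tcp_rot: [3.14, -0.002, 3.101]
contact_force: [1.0, 5.8, -2.5]
opening: 0.157
grasp_force: 25.1
```

Request:
{"api": "carry_out", "payload": {"targets": [{"dp": [10.5, 0, 6.3], "yaw": 0}, {"dp": [20.3, 0, 13.7], "yaw": 0}, {"dp": [29.2, 0, 22.1], "yaw": 0}, {"dp": [37.3, -0.2, 31.2], "yaw": 0}, {"dp": [44.5, -0.3, 41.2], "yaw": 0}, {"dp": [50.6, -0.4, 51.8], "yaw": 0}, {"dp": [55.6, -0.6, 63], "yaw": 0}, {"dp": [58, -0.6, 69], "yaw": 0}, {"dp": [59.5, -0.7, 74.6], "yaw": 0}, {"dp": [59.5, -0.7, 76], "yaw": 0}, {"dp": [59.5, -0.7, 76], "yaw": 0}]}}

```text
clock: 59.42
eef_pos: [422.9, -266.0, 42.1]
tcp_rot: [3.141, -0.001, 3.102]
contact_force: [-7.3, 9.2, 26.7]
opening: 0.158
grasp_force: 30.0
```

Pressed onto its stop at 27 N, the guard is shut. Release and withdraw.

Request:
{"api": "carry_out", "payload": {"targets": [{"dp": [0, 0, 0], "yaw": 0}, {"dp": [0, 0, 0], "yaw": 0}, {"dp": [0, 0, 0], "yaw": 0}], "fingers": 0.1}}

```text
clock: 59.8
eef_pos: [423.4, -266.4, 40.3]
tcp_rot: [-3.141, -0.0, 3.102]
contact_force: [1.1, 0.0, -0.3]
opening: 0.553
grasp_force: 0.0
```

Request:
{"api": "carry_out", "payload": {"targets": [{"dp": [0, 0, -20], "yaw": 0}, {"dp": [0, 0, -60], "yaw": 0}, {"dp": [0, 0, -110], "yaw": 0}, {"dp": [0, 0, -170], "yaw": 0}, {"dp": [0, 0, -220], "yaw": 0}, {"dp": [0, 0, -220], "yaw": 0}]}}

```text
clock: 60.55
eef_pos: [425.5, -267.6, 264.4]
tcp_rot: [-3.138, 0.006, 3.102]
contact_force: [0.6, 0.4, -0.3]
opening: 0.549
grasp_force: 0.0
```

Run:
```python
from h import *
w=r.grab_frame('wrist').astype(int);t=r.grab_frame('top').astype(int);s=r.sense();print(s['eef_pos'],s['contact_force'],s['opening'])
a=np.load('pics/top0.npy').astype(int)
# guard region shut as at the start? (top view diff in hood/tongue region) and drain/other items unmoved
for n,(x0,y0,x1,y1) in dict(drain=(180,222,222,268),p1=(246,195,280,232),hammer=(245,100,345,135),tape=(305,143,332,168),bolt=(338,155,375,182),green=(130,225,165,258)).items():
    print(n,np.abs(t-a)[y0:y1,x0:x1].mean().round(1))
# tongue tip & root on wrist: column profile in model position
c=cal('wrist')
for x in range(400,460,4):
    u=proj([(x,-266,97)],c)[0].round().astype(int);print(x,w[u[1],u[0]] if 0<=u[1]<420 else None,end=' ')
```

```text
[ 423.34913699 -266.19185667  260.26827137] [-0.14520939  0.32252349 -0.26058856] 0.5496245331967503
drain 20.5
p1 50.1
hammer 3.8
tape 3.9
bolt 4.0
green 3.8
400 [151 157 149] 404 [122 122 119] 408 [212 202 202] 412 [232 226 226] 416 [193 185 185] 420 [172 165 163] 424 [171 163 163] 428 [172 164 164] 432 [171 164 164] 436 [171 163 162] 440 [171 163 162] 444 [169 163 162] 448 [149 143 142] 452 [170 163 164] 456 [159 153 153]
```

The tongue is back at its shut position, and the bystanders haven't moved. Handing in.

```bash
python3 -c "
from rig import r
print(r.sign_off())"
```

```text
the job is handed in; nothing more can be done
None
```

I handed the job in at about 61 s on the robot's clock. The finished pump is on the drain plate and all three fresh pumps are home on their own drives. I then lifted the guard to about 1.85 rad (stop at 1.9), threw the toggle to the left and shut the guard again; the tape measure, the bolt and the green look-alike pump are where they were.

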